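# Load the sample hold rack and lock its pull-and-turn keeper

## Robot

A 7-joint arm with a two-finger parallel gripper is mounted at the origin on a cart in front of the work surface, level with it; the furniture and walls round the work are solid. World frame = base frame: x ahead of the robot, y to its left, z up, the work surface at z = 0. Lengths are in m, angles in rad, forces in N, time in s.
With the tool pointing down it reaches from about 0.425 to 0.95 m from the base axis. Payload 4.7 kg.
Tool frame: the origin (TCP) lies midway between the tips of the shut fingers; the grasp point (between the pads) lies 19 mm behind it; z points along the fingers, y is the line along which they close (so a half turn about z gives the same grasp; the last joint's range is limited). The gripper opens to 87 mm and grips with 3 to 60 N. Pads are 19 mm wide; open, the fingers measure 117 mm over their backs; the gripper's body (75 mm by 190 mm) begins 51 mm behind the grasp point.
Start: joints at [-1.212, 0.469, -0.049, 1.532, 0.024, 1.141, -0.082], TCP at [0.255, 0.625, 0.223] pointing down, gripper open.
Joint ranges: [-2.59, 2.59], [-0.33, 1.99], [-1.39, 1.29], [0.1, 2.45], [-1.04, 4.18], [0.21, 1.99], [-2.66, 2.66]. Speed limits (rad/s): [2.57, 2.57, 3.14, 3.14, 3.14, 3.14, 3.14].

## Interface

Orientations are given as a unit quaternion [x, y, z, w].
In Python, from rig import sensors, vision, workorder gives the robot as it stands. The module is installed in compiled form; this text tells all that it offers.
- The arm moves only by the tool drive_tool, never from a script. Its argument "rows" is one flat list of numbers, 6 for each row, row after row: the shift along the tool's x, y, z scaled (see below), then the turn, a rotation vector about the tool's x, y, z scaled (see below). In form: [dx, dy, dz, ax, ay, az, dx, dy, dz, ax, ay, az, ...]. A call has 1 to 20 rows; each row shifts and turns the commanded pose from where the row before left it, along the tool's axes as they then stand; what a row does not reach is not made up. The controller multiplies each number of a shift by 0.5 m and each number of a turn by pi/2 rad. A row lasts 1/10 s, in which the tool goes at most 50 mm and 8.59 degrees, less where a joint would pass 70% of its speed; a pose out of reach is approached as far as the arm can. A call with a number of a shift or a turn outside -1 to 1 is refused whole. A call with a gripper value outside its range is refused whole. "grip" is the opening, from 0 (shut) to 1 (fully open), set as the call begins (left out, the last holds). The fingers move at their own pace and stop on an object; the grip force is fixed at half the most. Time passes only in rows, so rows that do not move let the fingers close. It gives the time, the measured TCP pose, the force, the opening and the grip force at its end, in the units of the state.
- sensors.read_state(): the state, without advancing time (a new reading comes with each control period).
- vision.camera(name): name is "side" or "top"; returns the picture (400x640x3 uint8, blue, green, red); there is no depth.
- vision.camera_info(name): a dict with "K" (3x3 intrinsics, pixels), "R" (3x3) and "t" (3): a world point X has camera coordinates R X + t. Camera axes: x right, y down, z forward; pixel columns grow to the right and rows downward; lengths in m; the calibration is good to about 2 mm. A picture is of the moment at which its call begins. camera_info takes no time and is no camera call.
- workorder.job_done(): hands the job in; it is judged then, once.
The state is a dict: "t": time; "qpos": joint angles; "qd": joint speeds; "joint_efforts": joint torques, N m; "tcp_pos": TCP position; "tcp_rot": TCP orientation; "contact_force": force on the tool from outside, world axes, zero at the start; "wrist_torque": the same for the moment, N m; "width": finger opening in m; "gripper_force": force on a finger pad.
Only numpy, scipy, OpenCV 4.12 (cv2) and the standard library are available. Lean on these libraries where they do the work, as an engineer would, in place of code of your own. Each camera call takes 0.05 s, during which the arm holds its last target. There are 200 camera calls.

## Task

Load the hold rack: stand the spray bottle that is beside the rack somewhere else on the bench, out of the keeper's swing, and only then pull the keeper's black T-knob up against its spring, swing the keeper a quarter turn anticlockwise off the jars to its parking notch and let it drop fully home. Take the empty jar out and stand it on the bench clear of the rack, and stand every filled jar from the bench upright in the free bays, one to a bay in any order; the filled jar that is already in the rack stays. Then pull the knob up again, swing the keeper back over the jars and let it drop fully home in its first notch, leaving the tally counter and the black marker where they are.

Things in the scene. Friction and masses are not known exactly. Their poses are not given: they have to be found in the camera images.
- knob_axis (a point): foot of the keeper's post on the hold rack, at table height; z = up, the axis the keeper turns on; x = the rack's long side. The rack is a low steel tray fixed to the bench, from x = -38 to 212 mm, y = -98 to 98 mm, with 2 x 2 square bays whose walls end 22 mm over the table. The post, 54 mm across, has a notched crown, top 92.5 mm over the table
- bay_0 (a point): centre of a bay's floor, 8 mm over the table, at x = 90, y = 48 mm in the rack's frame (axes as the rack's). Each bay is 74 mm along x by 82 mm along y inside, walls 14 mm high, for a jar 66 mm across. Neighbouring jars leave 13 mm free along x and 30 mm along y: grip them with the fingers on their rack-y sides
- bay_1 (a point): the same for the bay at x = 90, y = -48 mm in the rack's frame
- bay_2 (a point): the same for the bay at x = 169, y = 48 mm in the rack's frame
- bay_3 (a point): the same for the bay at x = 169, y = -48 mm in the rack's frame
- knob_grip (a point): centre of the black T-knob on the keeper: a bar 64 mm long (this frame's x), 16 mm thick (y) and 27 mm high, from 125 to 152 mm over the table when home; it rises and turns with the keeper. Below it lies the keeper's aluminium plate, top 107.5 mm over the table, with two ribs up to 114 mm that start 53 mm from the axis
- keeper_tip (a point): middle of the keeper plate's far end, 214 mm from the knob axis. The plate is 64 mm wide and 6 mm thick; home over the jars its underside is 101.5 mm over the table, 2.5 mm above their caps, and covers the caps' inner edges, so no jar can go in or out beneath it. Parked, it points along the rack's y, beside the rack
- selector (a joint): keeper angle, rad: 0 = over the jars, along the rack's x, first notch; 1.571 = parked, a quarter turn anticlockwise from above; 0.02 play. While the knob is home a pin in the notch stops it turning. Let down within about 0.15 of a notch, the pin is guided in by sloping shoulders; elsewhere it rests on the crown and stays up. Friction about 0.03 N m
- keeper (a joint): height of knob and keeper over home, m: 0 = dropped home, 0.024 = pulled right up. It must be 0.012 or more to turn freely. With spring and weight it takes about 8 N to start and 11 N at the top; let go over a notch, it drops home by itself
- bottle_head (a point): middle of the spray bottle's head, 188 mm over its underside; z up. White bottle, 68 mm across, green head, 210 mm high, 0.42 kg. The head is 22 mm wide along x and 30 mm long along y, from 173 to 199 mm up; over it a nozzle 18 mm wide along x reaches 209 mm height and 43 mm toward -y. Grip it by the head from above. The body, up to 165 mm, has its axis 4 mm to +y
- empty_jar_mid (a point): the open, empty clear glass jar that was left in one of the bays: 66 mm across, 87 mm high, 0.13 kg. This point is on its axis 43.5 mm over its underside; z along its axis
- held_jar_mid (a point): the filled jar that is in a bay from the start: 66 mm across, 91 mm high. This point is on its axis 45.5 mm over its underside
- jar_a_mid (a point): a filled jar on the bench (in some starts one of the three is absent): glass jar 66 mm across, 91 mm high with a 62 mm gold twist-off cap; about 0.24 kg. This point is on its axis half-way up, 45.5 mm over its underside; z along its axis, up while it stands
- jar_b_mid (a point): a filled jar on the bench (in some starts one of the three is absent): glass jar 66 mm across, 91 mm high with a 62 mm gold twist-off cap; about 0.24 kg. This point is on its axis half-way up, 45.5 mm over its underside; z along its axis, up while it stands
- jar_c_mid (a point): a filled jar on the bench (in some starts one of the three is absent): glass jar 66 mm across, 91 mm high with a 62 mm gold twist-off cap; about 0.24 kg. This point is on its axis half-way up, 45.5 mm over its underside; z along its axis, up while it stands
- clear_bench (a point): middle of the clear patch of bench between the fixed things, at table height, x = away from the robot, y = to its left: no fixed thing within 90 mm of it along x and 135 mm along y. Some of the filled jars stand on it; the cleared things can be put there too
- clamp_lever (a point): top of the red lever of the fixed jar clamp, 179 mm over the table; its other parts are under 60 mm high and lie within 50 mm along x and from 15 mm to the right to 135 mm to the left of this point. Leave it
- dispenser_mid (a point): middle of the fixed tape dispenser at table height: 105 mm high, 45 mm along x by 184 mm along y (turned by 12 degrees)
- heater_drum (a point): top of the cap heater's black drum on its fixed stand, 200 mm over the table, drum 136 mm across; its black handle points toward the robot
- counter_mid (a point): chrome tally counter, 46 mm across and 20 mm high, loose on the bench; leave it. Centre of its case
- marker_mid (a point): black-capped marker pen, loose on the bench; leave it: 138 mm long along y, 17 mm thick. Its middle, 9 mm up
Mind the look-alikes: they are no part of the job. What is shaped like the part that bears jar_a_mid but red is not meant.

How it is judged:
On the way, in this order (a step that is already met when the one before it is completed fails the run):
1. the spray bottle stands upright on the bench out of the keeper's swing, before the keeper is turned ((horizontal distance between bottle_head and knob_axis above 0.255 m or y of bottle_head in the frame of knob_axis below -0.13 m or x of bottle_head in the frame of knob_axis below -0.075 m) and angle between bottle_head's own z axis and vertical below 0.08 rad and height (world z) of bottle_head below 0.194 m and value of joint selector below 0.15 rad and contact force between spray_bottle and the fingers below 0.1 N), for 0.2 s.
2. the keeper is parked: a quarter turn, knob dropped home in the parking notch (value of joint selector above 1.49 rad and value of joint keeper below 0.003 m), for 0.2 s.
3. with the keeper parked, the empty jar is out on the bench and every filled jar stands in a bay (all of step 2 and (x of empty_jar_mid in the frame of knob_axis above 0.244 m or x of empty_jar_mid in the frame of knob_axis below -0.07 m or y of empty_jar_mid in the frame of knob_axis above 0.13 m or y of empty_jar_mid in the frame of knob_axis below -0.13 m) and angle between each of empty_jar_mid, jar_a_mid, jar_b_mid, jar_c_mid, held_jar_mid's own z axis and vertical below 0.08 rad and height (world z) of empty_jar_mid between 0.038 and 0.049 m and (horizontal distance between jar_a_mid and bay_0 below 0.011 m or horizontal distance between jar_a_mid and bay_1 below 0.011 m or horizontal distance between jar_a_mid and bay_2 below 0.011 m or horizontal distance between jar_a_mid and bay_3 below 0.011 m) and height (world z) of jar_a_mid between 0.048 and 0.058 m and (horizontal distance between jar_b_mid and bay_0 below 0.011 m or horizontal distance between jar_b_mid and bay_1 below 0.011 m or horizontal distance between jar_b_mid and bay_2 below 0.011 m or horizontal distance between jar_b_mid and bay_3 below 0.011 m) and height (world z) of jar_b_mid between 0.048 and 0.058 m and (horizontal distance between jar_c_mid and bay_0 below 0.011 m or horizontal distance between jar_c_mid and bay_1 below 0.011 m or horizontal distance between jar_c_mid and bay_2 below 0.011 m or horizontal distance between jar_c_mid and bay_3 below 0.011 m) and height (world z) of jar_c_mid between 0.048 and 0.058 m and (horizontal distance between held_jar_mid and bay_0 below 0.011 m or horizontal distance between held_jar_mid and bay_1 below 0.011 m or horizontal distance between held_jar_mid and bay_2 below 0.011 m or horizontal distance between held_jar_mid and bay_3 below 0.011 m) and height (world z) of held_jar_mid between 0.048 and 0.058 m), for 0.2 s.
At the end, for the whole second after the job is handed in: keeper back over the jars (0.08 rad), knob home (3 mm); every filled jar upright on a bay's floor (axis within 11 mm of its centre); empty jar upright on the bench clear of the rack; spray bottle upright on the bench out of the keeper's swing (value of joint selector below 0.08 rad and value of joint keeper below 0.003 m and (horizontal distance between bottle_head and knob_axis above 0.255 m or y of bottle_head in the frame of knob_axis below -0.13 m or x of bottle_head in the frame of knob_axis below -0.075 m) and angle between each of bottle_head, empty_jar_mid, jar_a_mid, jar_b_mid, jar_c_mid, held_jar_mid's own z axis and vertical below 0.08 rad and height (world z) of bottle_head below 0.194 m and (x of empty_jar_mid in the frame of knob_axis above 0.244 m or x of empty_jar_mid in the frame of knob_axis below -0.07 m or y of empty_jar_mid in the frame of knob_axis above 0.13 m or y of empty_jar_mid in the frame of knob_axis below -0.13 m) and height (world z) of empty_jar_mid between 0.038 and 0.049 m and (horizontal distance between jar_a_mid and bay_0 below 0.011 m or horizontal distance between jar_a_mid and bay_1 below 0.011 m or horizontal distance between jar_a_mid and bay_2 below 0.011 m or horizontal distance between jar_a_mid and bay_3 below 0.011 m) and height (world z) of jar_a_mid between 0.048 and 0.058 m and (horizontal distance between jar_b_mid and bay_0 below 0.011 m or horizontal distance between jar_b_mid and bay_1 below 0.011 m or horizontal distance between jar_b_mid and bay_2 below 0.011 m or horizontal distance between jar_b_mid and bay_3 below 0.011 m) and height (world z) of jar_b_mid between 0.048 and 0.058 m and (horizontal distance between jar_c_mid and bay_0 below 0.011 m or horizontal distance between jar_c_mid and bay_1 below 0.011 m or horizontal distance between jar_c_mid and bay_2 below 0.011 m or horizontal distance between jar_c_mid and bay_3 below 0.011 m) and height (world z) of jar_c_mid between 0.048 and 0.058 m and (horizontal distance between held_jar_mid and bay_0 below 0.011 m or horizontal distance between held_jar_mid and bay_1 below 0.011 m or horizontal distance between held_jar_mid and bay_2 below 0.011 m or horizontal distance between held_jar_mid and bay_3 below 0.011 m) and height (world z) of held_jar_mid between 0.048 and 0.058 m); the robot touches nothing.
It fails at once if the tally counter is shifted more than 3 cm (distance of counter_mid from where it was at the start of the episode above 0.03 m).
It fails at once if the marker is shifted more than 3 cm (distance of marker_mid from where it was at the start of the episode above 0.03 m).
It fails at once if the filled jar that is in the rack from the start is moved out of its bay (distance of held_jar_mid from where it was at the start of the episode above 0.04 m).
Of jar_a, jar_b, jar_c only 2 to 3 are there at a start; the rules pass over those that are not, and their reading is None.
Once in a run the grip may slacken for a moment while it holds something.
It also fails if it takes over 200 s, if anything falls off the work surface, if the arm or the gripper's body presses on something with over 40 N, if the wrist force passes 120 N, or if a joint passes its speed limit or range.

## Working session

There is one attempt and no reset: what is moved stays moved. The work goes in short steps, Python scripts to look and compute and a tool call to move; the robot and the scene stay as the last step left them, time stands still between calls to the robot, and variables do not carry over. Pictures are saved under pics/ and viewed, at most 15 in all, crops included, and the job is handed in when it is done.

Besides the shell and the picture viewer there is one more tool, called after "Request:" as name(argument=value, ...), one argument or row to a line, values as JSON. drive_tool: Moves the arm, as the interface text tells. Shifts and turns lie within -1 to 1; 1 stands for 0.5 m of shift or pi/2 rad of turn. Its arguments: {"type":"object","properties":{"rows":{"type":"array","items":{"type":"number","minimum":-1,"maximum":1}},"grip":{"type":"number"}},"required":["rows"]}

```bash
mkdir -p pics; python3 - <<'E'
from rig import sensors, vision
import cv2,numpy as np
s=sensors.read_state();print({k:np.round(v,3).tolist() for k,v in s.items()})
for n in("side","top"):
    cv2.imwrite(f"pics/{n}0.png",vision.camera(n)); i=vision.camera_info(n)
    print(n,np.round(i["K"],1).tolist(),np.round(i["R"],3).tolist(),np.round(i["t"],3).tolist(), (-np.array(i["R"]).T@np.array(i["t"])).round(3))
E
```

```text
{'t': 0.0, 'qpos': [-1.212, 0.469, -0.049, 1.534, 0.024, 1.141, -0.082], 'qd': [-0.0, 0.001, 0.001, 0.0, -0.002, -0.002, -0.001], 'joint_efforts': [0.0, -50.797, -0.081, -23.616, -0.061, 0.038, 0.0], 'tcp_pos': [0.255, 0.624, 0.221], 'tcp_rot': [0.193, 0.981, -0.001, -0.0], 'contact_force': [-0.623, 0.579, -0.108], 'wrist_torque': [-0.029, 0.008, 0.015], 'gripper_force': 0.0, 'width': 0.087}
side [[370.2, 0.0, 322.1], [0.0, 370.2, 203.1], [0.0, 0.0, 1.0]] [[0.52, -0.854, -0.007], [-0.62, -0.372, -0.691], [0.587, 0.364, -0.723]] [-0.281, 0.424, 0.894] [-0.116 -0.407  0.938]
top [[507.8, 0.0, 311.5], [0.0, 507.8, 193.9], [0.0, 0.0, 1.0]] [[0.024, -1.0, 0.002], [-0.974, -0.024, -0.225], [0.225, 0.004, -0.974]] [-0.043, 0.544, 1.644] [ 0.162 -0.036  1.724]
```

View pics/top0.png

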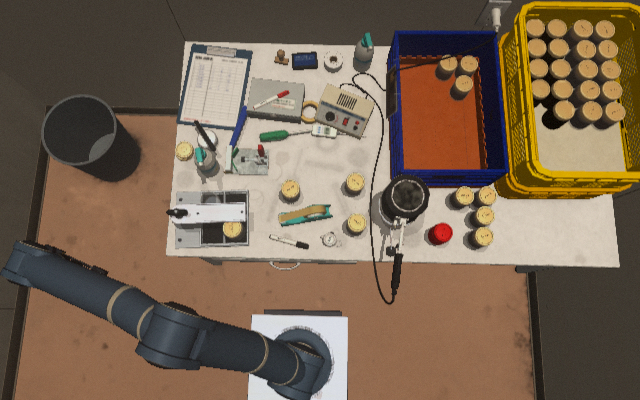

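View pics/side0.png

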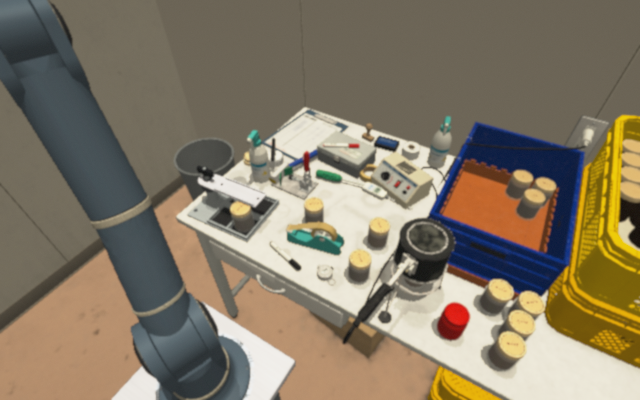

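```bash
cat > h.py <<'E'
import numpy as np, cv2
from rig import sensors, vision
def ray(n,u,v):
    i=vision.camera_info(n);K,R,t=[np.array(i[k],float) for k in("K","R","t")]
    return -R.T@t, R.T@np.linalg.inv(K)@np.array([u,v,1.])
def onz(n,u,v,z):
    o,d=ray(n,u,v); return (o+d*(z-o[2])/d[2]).round(4)
def tri(p,q):
    (o1,d1),(o2,d2)=ray("top",*p),ray("side",*q)
    s=np.linalg.lstsq(np.c_[d1,-d2],o2-o1,rcond=None)[0]
    a,b=o1+d1*s[0],o2+d2*s[1]; return ((a+b)/2).round(4),np.linalg.norm(a-b).round(4)
def proj(n,X):
    i=vision.camera_info(n);K,R,t=[np.array(i[k],float) for k in("K","R","t")]
    c=K@(R@np.array(X,float)+t); return (c[:2]/c[2]).round(1)
def crop(n,u0,v0,u1,v1,name,s,img=None):
    im=vision.camera(n) if img is None else img
    cv2.imwrite("pics/"+name,cv2.resize(im[v0:v1,u0:u1],None,fx=s,fy=s,interpolation=cv2.INTER_CUBIC)); return im
E
python3 - <<'E'
from h import *
a=cv2.imread("pics/top0.png");b=cv2.imread("pics/side0.png")
crop("top",160,120,360,260,"c1.png",4,a)
crop("side",170,120,370,290,"c2.png",3.5,b)
# gold caps: colour blobs
for n,im in(("top",a),("side",b)):
    h=cv2.cvtColor(im,cv2.COLOR_BGR2HSV); m=cv2.inRange(h,(14,60,130),(30,200,255))
    m=cv2.morphologyEx(m,cv2.MORPH_OPEN,np.ones((3,3)))
    k,l,st,c=cv2.connectedComponentsWithStats(m)
    for j in range(1,k):
        if 120<st[j,4]<900 and c[j][0]<500: print(n,st[j].tolist(),c[j].round(1),onz(n,*c[j],.091))
E
```

```text
top [440, 57, 17, 14, 177] [448.8  63.5] [ 1.0188 -0.5005  0.091 ]
top [461, 56, 17, 16, 217] [468.8  63.3] [ 1.0213 -0.5711  0.091 ]
top [456, 75, 17, 17, 229] [463.9  83. ] [ 0.9462 -0.5505  0.091 ]
top [321, 85, 53, 33, 675] [347.8 100.7] [ 0.8704 -0.1476  0.091 ]
top [175, 141, 18, 19, 258] [183.2 149.8] [0.6793 0.4048 0.091 ]
top [347, 173, 18, 18, 262] [355.4 181.3] [ 0.584  -0.1749  0.091 ]
top [281, 179, 19, 19, 267] [289.9 188. ] [0.5561 0.0414 0.091 ]
top [456, 186, 18, 19, 269] [464.7 194.9] [ 0.5466 -0.5359  0.091 ]
top [479, 186, 18, 19, 267] [487.3 195. ] [ 0.5482 -0.6104  0.091 ]
top [279, 205, 45, 17, 325] [301.1 212.4] [0.4748 0.0022 0.091 ]
top [476, 206, 19, 19, 278] [485.3 214.9] [ 0.4813 -0.6002  0.091 ]
top [348, 213, 19, 19, 283] [356.8 222.1] [ 0.4471 -0.1803  0.091 ]
top [223, 222, 19, 16, 248] [231.7 228.7] [0.4155 0.2259 0.091 ]
top [475, 227, 19, 19, 276] [484.  235.9] [ 0.412  -0.5923  0.091 ]
side [389, 153, 42, 34, 474] [409.4 169.9] [ 0.8615 -0.1577  0.091 ]
side [304, 197, 20, 16, 252] [313.5 204.7] [0.5516 0.0379 0.091 ]
side [230, 201, 21, 16, 259] [239.6 208.7] [0.4183 0.2267 0.091 ]
side [369, 217, 21, 18, 293] [379.4 225.5] [ 0.5804 -0.1765  0.091 ]
side [287, 222, 50, 13, 340] [313.  226.6] [ 0.4748 -0.0091  0.091 ]
side [349, 249, 22, 20, 356] [359.9 258.8] [ 0.4436 -0.1819  0.091 ]
side [221, 261, 24, 28, 340] [231.9 274.5] [0.2218 0.0877 0.091 ]
side [359, 323, 17, 14, 135] [367.1 329.4] [ 0.2713 -0.2902  0.091 ]
```

View pics/c1.png

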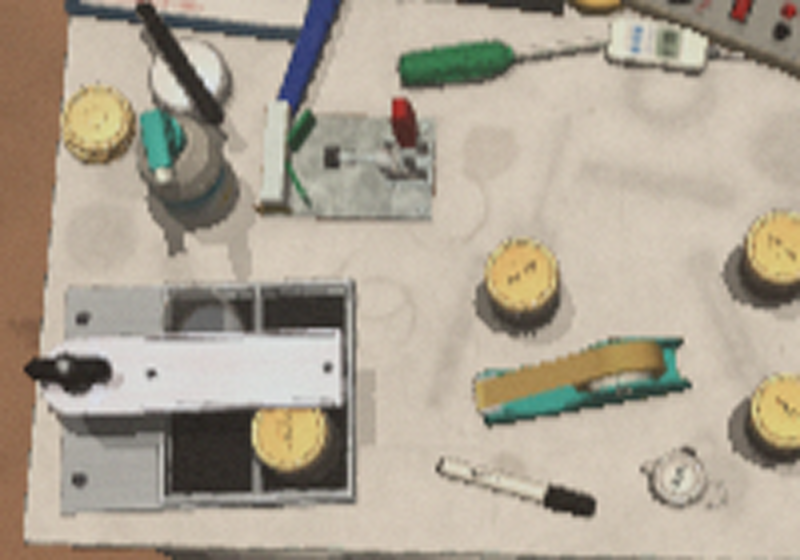

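View pics/c2.png

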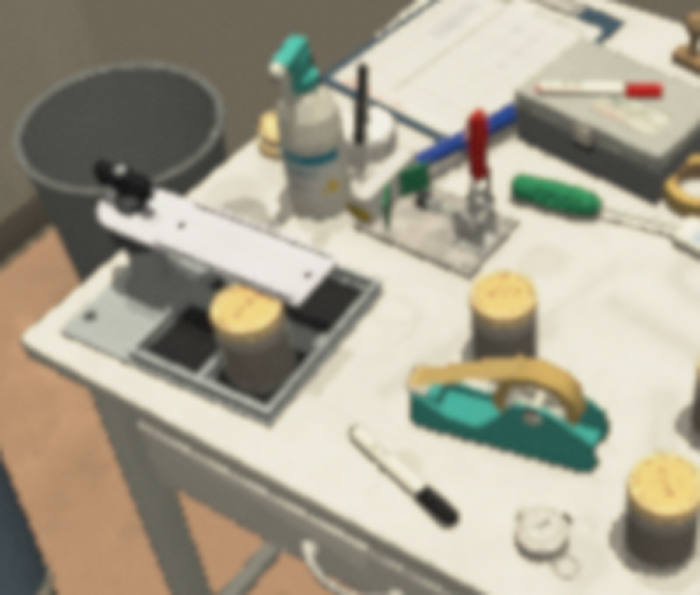

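```bash
python3 - <<'E'
from h import *
P=lambda x,y:(160+x/4,120+y/4); S=lambda x,y:(170+x/3.5,120+y/3.5)
print("goldthing",tri((183.2,149.8),S(272,130)))
for n,p,q in(("rc far-right",P(352,283),S(378,288)),("rc near-right",P(352,498),S(270,412)),("plate tip far",P(340,332),S(331,263)),("plate tip near",P(338,405),S(297,302)),("knob",P(67,368),S(124,183)),("lever",P(400,102),S(478,114))): print(n,tri(p,q))
print("rack z.022",[onz("top",*P(*c),.022) for c in((352,283),(352,498),(66,290),(62,512))])
print("tip z.1075",[onz("top",*P(*c),.1075) for c in((340,332),(338,405))],"knob .152",onz("top",*P(67,368),.152),"knob ends",onz("top",*P(26,367),.145),onz("top",*P(110,371),.145))
b=cv2.imread("pics/top0.png");h=cv2.cvtColor(b,cv2.COLOR_BGR2HSV)
m=cv2.inRange(h,(75,90,60),(95,255,255));m[:,:190]=0;m[:,215:]=0;m[:140]=0;m[172:]=0
v,u=np.nonzero(m);print("bottle head top n",len(u),u.mean(),v.mean(),onz("top",u.mean(),v.mean(),.2), np.c_[u,v].min(0),np.c_[u,v].max(0))
rr=cv2.minAreaRect(np.c_[u,v].astype(np.float32));bx=cv2.boxPoints(rr);print([onz("top",*c,.2) for c in bx])
s=cv2.imread("pics/side0.png");h=cv2.cvtColor(s,cv2.COLOR_BGR2HSV)
m=cv2.inRange(h,(75,90,60),(95,255,255));m[:,:240]=0;m[:,268:]=0;m[:120]=0;m[150:]=0
v,u=np.nonzero(m);print("side",u.mean(),v.mean(),onz("side",u.mean(),v.mean(),.195))
# bottle body: cylinder outline in top: shoulders
crop("top",190,135,222,180,"b1.png",14,b);crop("top",160,180,200,240,"k1.png",10,b)
j=np.hstack([cv2.resize(cv2.imread("pics/b1.png"),(420,590)),cv2.resize(cv2.imread("pics/k1.png"),(380,590))]);cv2.imwrite("pics/bk.png",j)
print("drum",onz("top",404,195,.2))
E
```

```text
goldthing (array([0.6973, 0.4284, 0.019 ]), np.float64(0.0126))
rc far-right (array([0.5611, 0.1906, 0.0118]), np.float64(0.0018))
rc near-right (array([0.3755, 0.1775, 0.0228]), np.float64(0.0044))
plate tip far (array([0.498 , 0.1864, 0.1035]), np.float64(0.0027))
plate tip near (array([0.4396, 0.1825, 0.106 ]), np.float64(0.0033))
knob (array([0.4586, 0.3966, 0.1341]), np.float64(0.0013))
lever (array([0.6727, 0.1382, 0.1753]), np.float64(0.001))
rack z.022 [array([0.5593, 0.1887, 0.022 ]), array([0.3739, 0.179 , 0.022 ]), array([0.5471, 0.4341, 0.022 ]), array([0.3562, 0.4215, 0.022 ])]
tip z.1075 [array([0.4982, 0.185 , 0.1075]), array([0.4381, 0.1834, 0.1075])] knob .152 [0.4548 0.3921 0.152 ] knob ends [0.4561 0.4265 0.145 ] [0.4545 0.3599 0.145 ]
bottle head top n 101 199.52475247524754 153.95049504950495 [0.6324 0.3232 0.2   ] [195 147] [205 161]
[array([0.6525, 0.3401, 0.2   ]), array([0.6583, 0.3114, 0.2   ]), array([0.6123, 0.3008, 0.2   ]), array([0.6065, 0.3293, 0.2   ])]
side 254.91964285714286 137.48214285714286 [0.6306 0.3166 0.195 ]
drum [ 0.5161 -0.3156  0.2   ]
```

View pics/bk.png

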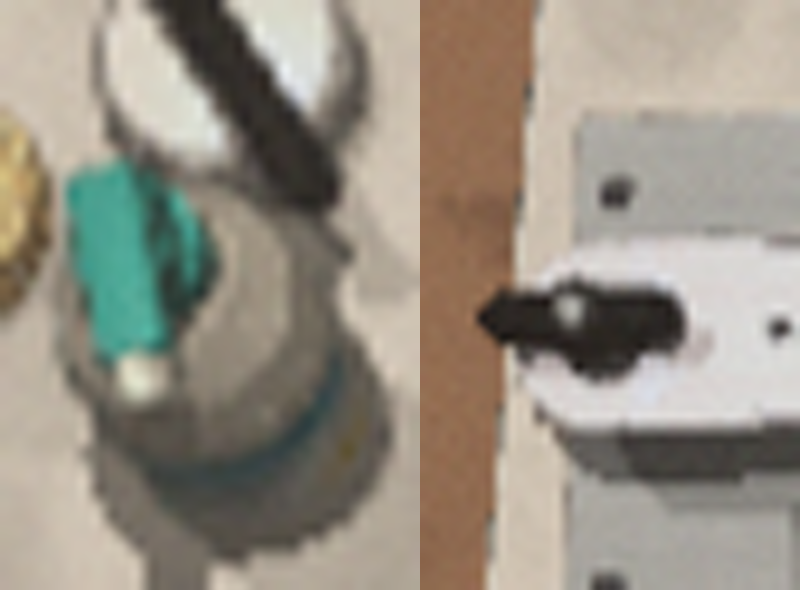

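```bash
cat >> h.py <<'E'
def plan(X,Y,Z,psi):
    "rest-of-way in present tool axes, units of the rows; psi = bearing (deg) of tool y"
    from scipy.spatial.transform import Rotation as R
    s=sensors.read_state(); r=R.from_quat(s["tcp_rot"]); M=r.as_matrix(); p=np.array(s["tcp_pos"])
    c,k=np.cos(np.radians(psi)),np.sin(np.radians(psi))
    G=R.from_matrix(np.array([[-k,c,0],[c,k,0],[0,0,-1]]).T)
    print("t",round(s["t"],1),"pos",p.round(4),"psi",np.degrees(np.arctan2(M[1,1],M[0,1])).round(2),"shift u",(M.T@(np.array([X,Y,Z])-p)/.5).round(4),"turn u",((r.inv()*G).as_rotvec()/(np.pi/2)).round(4), "shift after turn",(G.as_matrix().T@(np.array([X,Y,Z])-p)/.5).round(4),"w",round(s["width"],4),"F",np.round(s["contact_force"],1),"q7",round(s["qpos"][6],2))
E
python3 - <<'E'
from h import *
r,t=onz("top",197.6,148.1,.209),onz("top",200.9,165.9,.209);d=(t-r)[:2];L=np.linalg.norm(d);print(r,t,L,"neg y bearing",np.degrees(np.arctan2(d[1],d[0])),"head",r[:2]+d/L*.015)
print("pen top",tri((196,121.5),(170+360/3.5,120+67/3.5)))
plan(.632,.318,.28,80)
E
```

```text
[0.6486 0.3285 0.209 ] [0.5911 0.314  0.209 ] 0.05930008431697209 neg y bearing -165.8465874121486 head [0.63405533 0.32483221]
pen top (array([0.7911, 0.3769, 0.0635]), np.float64(0.0019))
t 0.1 pos [0.255  0.6244 0.2216] psi 67.79 shift u [-0.9297 -0.2824 -0.1162] turn u [-1.100e-03 -1.000e-04 -1.357e-01] shift after turn [-0.8489 -0.4725 -0.1168] w 0.0866 F [-0.4 -0.9  0.3] q7 -0.08
```

Request:
drive_tool(
  rows=[0, 0, -0.016, 0, 0, -0.08, 0, 0, -0.016, 0, 0, -0.08, 0, 0, -0.016, 0, 0, -0.08, 0, 0, -0.016, 0, 0, -0.08, 0, 0, -0.016, 0, 0, -0.08, -0.042, -0.055, -0.006, 0, 0, 0, -0.042, -0.055, -0.006, 0, 0, 0, -0.042, -0.055, -0.006, 0, 0, 0, -0.042, -0.055, -0.006, 0, 0, 0, -0.042, -0.055, -0.006, 0, 0, 0, -0.042, -0.055, -0.006, 0, 0, 0, -0.042, -0.055, -0.006, 0, 0, 0, -0.042, -0.055, -0.006, 0, 0, 0, -0.042, -0.055, -0.006, 0, 0, 0, -0.042, -0.055, -0.006, 0, 0, 0, -0.042, -0.055, -0.006, 0, 0, 0, -0.042, -0.055, -0.006, 0, 0, 0, -0.042, -0.055, -0.006, 0, 0, 0, -0.042, -0.055, -0.006, 0, 0, 0, 0, 0, 0, 0, 0, 0],
  grip=1,
)

```text
t: 2.1
tcp_pos: [0.6371, 0.3146, 0.3038]
tcp_rot: [-0.115, 0.993, -0.002, 0.001]
contact_force: [0.3, -0.1, -1.6]
width: 0.087
gripper_force: 0.0
```

```bash
python3 - <<'E'
from h import *
plan(.634,.321,.172,104)
a=vision.camera("top");b=vision.camera("side")
c=np.hstack([cv2.resize(a[110:190,160:250],(450,400),interpolation=2),cv2.resize(b[110:180,220:290],(400,400),interpolation=2)])
cv2.imwrite("pics/d1.png",cv2.resize(c,(800,376)))
E
```

```text
t 2.1 pos [0.6371 0.3146 0.3038] psi 103.25 shift u [0.0033 0.0151 0.2635] turn u [-0.0029  0.0007 -0.0084] shift after turn [0.0028 0.014  0.2636] w 0.087 F [ 0.3 -0.1 -1.6] q7 1.27
```

View pics/d1.png

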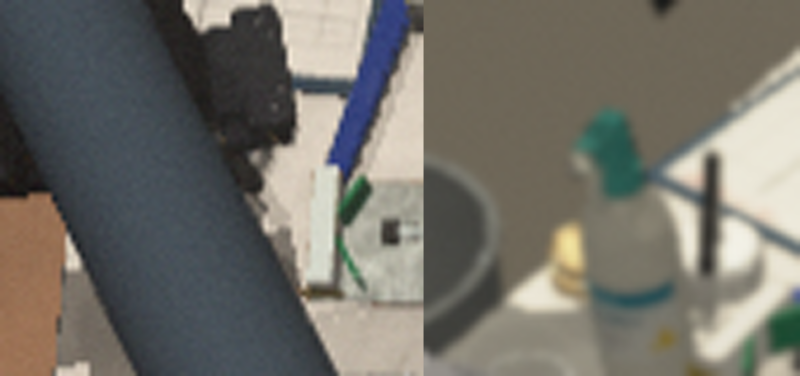

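Request:
drive_tool(
  rows=[0.003, 0.015, 0.04, 0, 0, 0, 0, 0, 0.06, 0, 0, 0, 0, 0, 0.06, 0, 0, 0, 0, 0, 0.05, 0, 0, 0, 0, 0, 0.035, 0, 0, 0, 0, 0, 0.018, 0, 0, 0, 0, 0, 0, 0, 0, 0],
)

```text
t: 2.9
tcp_pos: [0.6275, 0.3288, 0.1715]
tcp_rot: [-0.121, 0.993, -0.0, -0.002]
contact_force: [0.5, 0.1, 0.9]
width: 0.0871
gripper_force: 0.0
```

Request:
drive_tool(
  rows=[0, 0, 0, 0, 0, 0, 0, 0, 0, 0, 0, 0, 0, 0, 0, 0, 0, 0, 0, 0, 0, 0, 0, 0, 0, 0, 0, 0, 0, 0, 0, 0, 0, 0, 0, 0, 0, 0, 0, 0, 0, 0, 0, 0, 0, 0, 0, 0],
  grip=0,
)

```text
t: 3.7
tcp_pos: [0.6292, 0.3279, 0.173]
tcp_rot: [-0.12, 0.993, 0.0, -0.0]
contact_force: [0.1, -0.1, 0.0]
width: 0.0307
gripper_force: 0.0
```

Request:
drive_tool(
  rows=[0, 0, -0.02, 0, 0, 0, 0, 0, -0.02, 0, 0, 0, 0, 0, -0.02, 0, 0, 0, 0, 0, 0, 0, 0, 0],
)

```text
t: 4.1
tcp_pos: [0.63, 0.3284, 0.205]
tcp_rot: [-0.12, 0.993, 0.001, 0.001]
contact_force: [0.6, 1.0, -3.3]
width: 0.0216
gripper_force: 30.0
```

```bash
python3 - <<'E'
from h import *
plan(.655,-.065,.25,104)
cv2.imwrite("pics/d2.png",cv2.resize(vision.camera("side")[80:240,180:380],(700,560),interpolation=2))
E
```

```text
t 4.1 pos [0.63   0.3284 0.205 ] psi 103.78 shift u [ 0.1385 -0.7761 -0.0911] turn u [ 0.0006  0.0018 -0.0024] shift after turn [ 0.1418 -0.7756 -0.0899] w 0.0216 F [ 0.6  1.  -3.3] q7 1.25
```

View pics/d2.png

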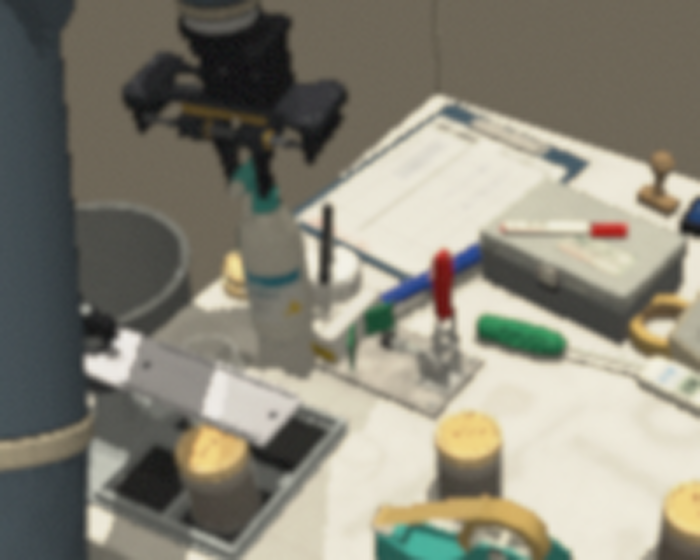

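Request:
drive_tool(
  rows=[0, 0, -0.04, 0, 0, 0, 0, 0, -0.06, 0, 0, 0, 0, 0, -0.06, 0, 0, 0, 0, 0, -0.06, 0, 0, 0, 0, 0, -0.06, 0, 0, 0, 0, 0, -0.06, 0, 0, 0, 0, 0, -0.04, 0, 0, 0, 0, 0, 0, 0, 0, 0],
)

```text
t: 4.95
tcp_pos: [0.6301, 0.3285, 0.3963]
tcp_rot: [-0.12, 0.993, 0.001, 0.003]
contact_force: [0.7, -0.4, -3.3]
width: 0.0217
gripper_force: 30.0
```

Request:
drive_tool(
  rows=[0.004, -0.02, 0, 0, 0, 0, 0.008, -0.042, 0, 0, 0, 0, 0.008, -0.042, 0, 0, 0, 0, 0.008, -0.042, 0, 0, 0, 0, 0.008, -0.042, 0, 0, 0, 0, 0.008, -0.042, 0, 0, 0, 0, 0.008, -0.042, 0, 0, 0, 0, 0.008, -0.042, 0, 0, 0, 0, 0.008, -0.042, 0, 0, 0, 0, 0.008, -0.042, 0, 0, 0, 0, 0.008, -0.042, 0, 0, 0, 0, 0.008, -0.042, 0, 0, 0, 0, 0.008, -0.042, 0, 0, 0, 0, 0.008, -0.042, 0, 0, 0, 0, 0.008, -0.042, 0, 0, 0, 0, 0.008, -0.042, 0, 0, 0, 0, 0.008, -0.042, 0, 0, 0, 0, 0.008, -0.042, 0, 0, 0, 0, 0.006, -0.03, 0, 0, 0, 0, 0, 0, 0, 0, 0, 0],
)

```text
t: 6.95
tcp_pos: [0.6483, -0.066, 0.3926]
tcp_rot: [-0.116, 0.993, -0.001, -0.001]
contact_force: [-0.3, -0.6, -3.5]
width: 0.0214
gripper_force: 30.0
```

```bash
python3 - <<'E'
from h import *
plan(.655,-.065,.172,104)
E
```

```text
t 7.0 pos [ 0.6483 -0.066   0.3926] psi 103.36 shift u [-1.430e-02 -1.000e-04  4.412e-01] turn u [-0.0015 -0.0011 -0.0071] shift after turn [-0.0135 -0.0014  0.4412] w 0.0214 F [-0.3 -0.6 -3.5] q7 1.87
```

Request:
drive_tool(
  rows=[0, 0, 0.04, 0, 0, 0, 0, 0, 0.06, 0, 0, 0, 0, 0, 0.06, 0, 0, 0, 0, 0, 0.06, 0, 0, 0, 0, 0, 0.06, 0, 0, 0, 0, 0, 0.05, 0, 0, 0, 0, 0, 0.03, 0, 0, 0, 0, 0, 0.02, 0, 0, 0, 0, 0, 0.01, 0, 0, 0, 0, 0, 0.006, 0, 0, 0, 0, 0, 0.004, 0, 0, 0, 0, 0, 0, 0, 0, 0],
)

```text
t: 8.15
tcp_pos: [0.6497, -0.0604, 0.1936]
tcp_rot: [-0.12, 0.993, -0.0, 0.001]
contact_force: [-1.1, 0.3, -4.1]
width: 0.0217
gripper_force: 30.0
```

```bash
python3 - <<'E'
from h import *
plan(.655,-.065,.172,104)
cv2.imwrite("pics/d3.png",cv2.resize(vision.camera("side")[100:280,280:480],(700,630),interpolation=2)[:600])
E
```

```text
t 8.2 pos [ 0.6497 -0.0604  0.1936] psi 103.78 shift u [-0.0081 -0.0114  0.0433] turn u [-0.0001  0.0007 -0.0025] shift after turn [-0.0081 -0.0114  0.0433] w 0.0217 F [-1.1  0.3 -4.1] q7 1.87
```

View pics/d3.png

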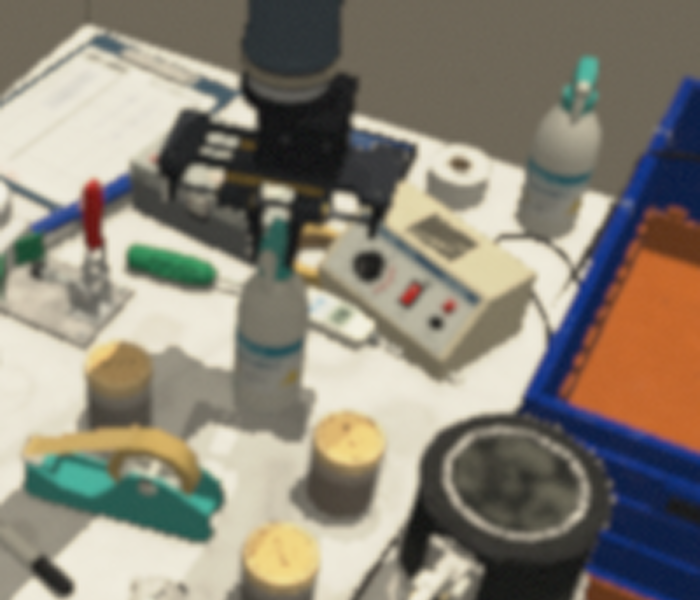

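Request:
drive_tool(
  rows=[0, 0, 0.006, 0, 0, 0, 0, 0, 0.006, 0, 0, 0, 0, 0, 0.005, 0, 0, 0, 0, 0, 0.005, 0, 0, 0, 0, 0, 0.004, 0, 0, 0, 0, 0, 0.004, 0, 0, 0, 0, 0, 0, 0, 0, 0],
)

```text
t: 8.9
tcp_pos: [0.6519, -0.0603, 0.1835]
tcp_rot: [-0.12, 0.993, -0.0, 0.004]
contact_force: [-3.4, 1.7, 15.6]
width: 0.0214
gripper_force: 30.0
```

Request:
drive_tool(
  rows=[0, 0, 0.003, 0, 0, 0, 0, 0, 0.003, 0, 0, 0, 0, 0, 0, 0, 0, 0, 0, 0, 0, 0, 0, 0],
)

```text
t: 9.3
tcp_pos: [0.6536, -0.0603, 0.1835]
tcp_rot: [-0.12, 0.993, -0.0, 0.006]
contact_force: [-5.7, 1.3, 26.4]
width: 0.0215
gripper_force: 30.0
```

Request:
drive_tool(
  rows=[0, 0, -0.006, 0, 0, 0, 0, 0, -0.005, 0, 0, 0, 0, 0, 0, 0, 0, 0],
)

```text
t: 9.6
tcp_pos: [0.6504, -0.0604, 0.1823]
tcp_rot: [-0.12, 0.993, -0.0, 0.002]
contact_force: [-1.6, 0.7, 4.1]
width: 0.0219
gripper_force: 3.0
```

Request:
drive_tool(
  rows=[0, 0, 0, 0, 0, 0, 0, 0, 0, 0, 0, 0, 0, 0, 0, 0, 0, 0, 0, 0, 0, 0, 0, 0, 0, 0, 0, 0, 0, 0, 0, 0, 0, 0, 0, 0, 0, 0, 0, 0, 0, 0, 0, 0, 0, 0, 0, 0, 0, 0, -0.03, 0, 0, 0, 0, 0, -0.06, 0, 0, 0, 0, 0, -0.07, 0, 0, 0, 0, 0, -0.06, 0, 0, 0, 0, 0, -0.03, 0, 0, 0, 0, 0, 0, 0, 0, 0],
  grip=1,
)

```text
t: 11.0
tcp_pos: [0.6505, -0.0606, 0.3087]
tcp_rot: [-0.12, 0.993, -0.0, 0.003]
contact_force: [0.9, 0.6, -0.2]
width: 0.0873
gripper_force: 0.0
```

```bash
python3 - <<'E'
from h import *
plan(.455,.395,.25,3.3)
i=vision.camera("side");cv2.imwrite("pics/d4.png",cv2.resize(i[100:280,280:480],(700,630),interpolation=2)[:600])
h=cv2.cvtColor(i,cv2.COLOR_BGR2HSV);m=cv2.inRange(h,(75,90,60),(95,255,255));m[:,:345]=0;m[:,375:]=0;m[195:]=0
v,u=np.nonzero(m);print(u.mean(),v.mean(),u.min(),u.max(),v.min(),v.max(),proj("side",(.65,-.06,.209)),proj("side",(.65,-.06,.188)))
E
```

```text
t 11.0 pos [ 0.6505 -0.0606  0.3087] psi 103.78 shift u [0.1634 0.9782 0.1152] turn u [0.0024 0.0033 1.1164] shift after turn [ 0.9321 -0.3379  0.1175] w 0.0873 F [ 0.9  0.6 -0.2] q7 1.87
359.4155844155844 173.07792207792207 355 363 166 182 [357.9 169.2] [357.5 174.4]
```

Request:
drive_tool(
  rows=[0, 0, 0, 0, 0, 0.093, 0, 0, 0, 0, 0, 0.093, 0, 0, 0, 0, 0, 0.093, 0, 0, 0, 0, 0, 0.093, 0, 0, 0, 0, 0, 0.093, 0, 0, 0, 0, 0, 0.093, 0, 0, 0, 0, 0, 0.093, 0, 0, 0, 0, 0, 0.093, 0, 0, 0, 0, 0, 0.093, 0, 0, 0, 0, 0, 0.093, 0, 0, 0, 0, 0, 0.093, 0, 0, 0, 0, 0, 0.093, 0, 0, 0, 0, 0, 0],
)

```text
t: 12.35
tcp_pos: [0.6483, -0.0602, 0.3031]
tcp_rot: [0.686, 0.727, -0.002, -0.001]
contact_force: [-0.1, -0.3, -0.5]
width: 0.0871
gripper_force: 0.0
```

Request:
drive_tool(
  rows=[0.03, -0.01, 0, 0, 0, 0, 0.048, -0.0175, 0, 0, 0, 0, 0.048, -0.0175, 0, 0, 0, 0, 0.048, -0.0175, 0, 0, 0, 0, 0.048, -0.0175, 0, 0, 0, 0, 0.048, -0.0175, 0, 0, 0, 0, 0.048, -0.0175, 0, 0, 0, 0, 0.048, -0.0175, 0, 0, 0, 0, 0.048, -0.0175, 0, 0, 0, 0, 0.048, -0.0175, 0, 0, 0, 0, 0.048, -0.0175, 0, 0, 0, 0, 0.048, -0.0175, 0, 0, 0, 0, 0.048, -0.0175, 0, 0, 0, 0, 0.048, -0.0175, 0, 0, 0, 0, 0.048, -0.0175, 0, 0, 0, 0, 0.048, -0.0175, 0, 0, 0, 0, 0.048, -0.0175, 0, 0, 0, 0, 0.048, -0.0175, 0, 0, 0, 0, 0.048, -0.0175, 0, 0, 0, 0, 0.036, -0.0135, 0, 0, 0, 0],
)

```text
t: 14.35
tcp_pos: [0.4506, 0.3961, 0.3049]
tcp_rot: [0.684, 0.729, -0.001, -0.001]
contact_force: [0.4, -0.4, 0.2]
width: 0.0867
gripper_force: 0.0
```

```bash
python3 - <<'E'
from h import *
plan(.455,.395,.122,3.3)
E
```

```text
t 14.3 pos [0.4506 0.3961 0.3049] psi 3.66 shift u [-0.0029  0.0092  0.3657] turn u [-0.0011 -0.0001  0.0041] shift after turn [-0.0028  0.0086  0.3658] w 0.0867 F [ 0.4 -0.4  0.2] q7 -0.67
```

Request:
drive_tool(
  rows=[-0.003, 0.008, 0.03, 0, 0, 0, 0, 0, 0.06, 0, 0, 0, 0, 0, 0.06, 0, 0, 0, 0, 0, 0.06, 0, 0, 0, 0, 0, 0.06, 0, 0, 0, 0, 0, 0.05, 0, 0, 0, 0, 0, 0.03, 0, 0, 0, 0, 0, 0.015, 0, 0, 0, 0, 0, 0, 0, 0, 0, 0, 0, 0, 0, 0, 0],
)

```text
t: 15.35
tcp_pos: [0.458, 0.393, 0.124]
tcp_rot: [0.686, 0.727, 0.001, 0.0]
contact_force: [0.8, 0.0, 0.3]
width: 0.0872
gripper_force: 0.0
```

Request:
drive_tool(
  rows=[0, 0, 0, 0, 0, 0, 0, 0, 0, 0, 0, 0, 0, 0, 0, 0, 0, 0, 0, 0, 0, 0, 0, 0, 0, 0, 0, 0, 0, 0, 0, 0, 0, 0, 0, 0, 0, 0, 0, 0, 0, 0, 0, 0, 0, 0, 0, 0, 0, 0, 0, 0, 0, 0, 0, 0, 0, 0, 0, 0, 0, 0, 0, 0, 0, 0, 0, 0, 0, 0, 0, 0],
  grip=0,
)

```text
t: 16.55
tcp_pos: [0.4592, 0.3927, 0.1232]
tcp_rot: [0.686, 0.727, 0.002, 0.001]
contact_force: [5.8, 1.1, -3.4]
width: 0.016
gripper_force: 30.0
```

```bash
python3 - <<'E'
from h import *
plan(.455,.395,.140,93.3)
E
```

```text
t 16.6 pos [0.4592 0.3927 0.1232] psi 3.3 shift u [ 0.0051 -0.008  -0.0336] turn u [ 0.0021  0.0012 -1.    ] shift after turn [ 0.0081  0.0051 -0.0336] w 0.016 F [ 5.8  1.1 -3.4] q7 -0.63
```

Request:
drive_tool(
  rows=[0, 0.003, -0.008, 0, 0, 0, 0, 0, -0.01, 0, 0, 0, 0, 0, -0.01, 0, 0, 0, 0, 0, -0.01, 0, 0, 0, 0, 0, 0, 0, 0, 0, 0, 0, 0, 0, 0, 0],
)

```text
t: 17.15
tcp_pos: [0.4591, 0.3926, 0.1409]
tcp_rot: [0.686, 0.727, 0.0, 0.0]
contact_force: [5.6, 2.9, -9.9]
width: 0.016
gripper_force: 30.0
```

Request:
drive_tool(
  rows=[0, 0, 0, 0, 0, -0.05, 0, 0, 0, 0, 0, -0.065, 0, 0, 0, 0, 0, -0.065, 0, 0, 0, 0, 0, -0.065, 0, 0, 0, 0, 0, -0.065, 0, 0, 0, 0, 0, -0.065, 0, 0, 0, 0, 0, -0.065, 0, 0, 0, 0, 0, 0],
)

```text
t: 17.95
tcp_pos: [0.4614, 0.3936, 0.1415]
tcp_rot: [0.399, 0.917, 0.002, 0.002]
contact_force: [8.9, 5.5, -10.2]
width: 0.0157
gripper_force: 30.0
```

Request:
drive_tool(
  rows=[0, 0, 0, 0, 0, -0.065, 0, 0, 0, 0, 0, -0.065, 0, 0, 0, 0, 0, -0.065, 0, 0, 0, 0, 0, -0.065, 0, 0, 0, 0, 0, -0.065, 0, 0, 0, 0, 0, -0.065, 0, 0, 0, 0, 0, -0.065, 0, 0, 0, 0, 0, -0.065, 0, 0, 0, 0, 0, -0.04, 0, 0, 0, 0, 0, 0, 0, 0, 0, 0, 0, 0],
)

```text
t: 19.05
tcp_pos: [0.4625, 0.3965, 0.1426]
tcp_rot: [-0.029, 1.0, 0.004, 0.004]
contact_force: [10.0, 10.1, -11.3]
width: 0.0161
gripper_force: 30.0
```

```bash
python3 - <<'E'
from h import *
plan(.459,.393,.1232,93.3)
E
```

```text
t 19.1 pos [0.4625 0.3965 0.1426] psi 93.36 shift u [ 0.0077 -0.0068  0.0387] turn u [0.0053 0.0054 0.0006] shift after turn [ 0.0074 -0.0065  0.0388] w 0.0161 F [ 10.   10.1 -11.3] q7 0.77
```

Request:
drive_tool(
  rows=[-0.005, 0.005, 0.01, 0, 0, 0, 0, 0, 0.01, 0, 0, 0, 0, 0, 0.01, 0, 0, 0, 0, 0, 0.007, 0, 0, 0, 0, 0, 0, 0, 0, 0, 0, 0, 0, 0, 0, 0],
)

```text
t: 19.65
tcp_pos: [0.4628, 0.3968, 0.1234]
tcp_rot: [-0.029, 1.0, 0.002, 0.002]
contact_force: [6.7, 5.5, -8.9]
width: 0.0161
gripper_force: 30.0
```

Request:
drive_tool(
  rows=[0, 0, 0, 0, 0, 0, 0, 0, 0, 0, 0, 0, 0, 0, 0, 0, 0, 0, 0, 0, 0, 0, 0, 0, 0, 0, 0, 0, 0, 0, 0, 0, 0, 0, 0, 0, 0, 0, 0, 0, 0, 0, 0, 0, 0, 0, 0, 0, 0, 0, -0.03, 0, 0, 0, 0, 0, -0.06, 0, 0, 0, 0, 0, -0.08, 0, 0, 0, 0, 0, -0.08, 0, 0, 0, 0, 0, -0.06, 0, 0, 0, 0, 0, -0.03, 0, 0, 0, 0, 0, 0, 0, 0, 0],
  grip=1,
)

```text
t: 21.15
tcp_pos: [0.4622, 0.3965, 0.2977]
tcp_rot: [-0.029, 1.0, 0.002, 0.003]
contact_force: [-0.8, -0.1, -0.1]
width: 0.0871
gripper_force: 0.0
```

```bash
python3 - <<'E'
from h import *
plan(.554,.040,.047,3.3)
cv2.imwrite("pics/d5.png",cv2.resize(vision.camera("side")[100:250,170:370],(800,600),interpolation=2))
E
```

```text
t 21.1 pos [0.4622 0.3965 0.2977] psi 93.34 shift u [-0.1391 -0.7247  0.4989] turn u [5.0000e-03 4.0000e-04 1.0004e+00] shift after turn [-0.7223  0.1423  0.5014] w 0.0871 F [-0.8 -0.1 -0.1] q7 0.8
```

View pics/d5.png

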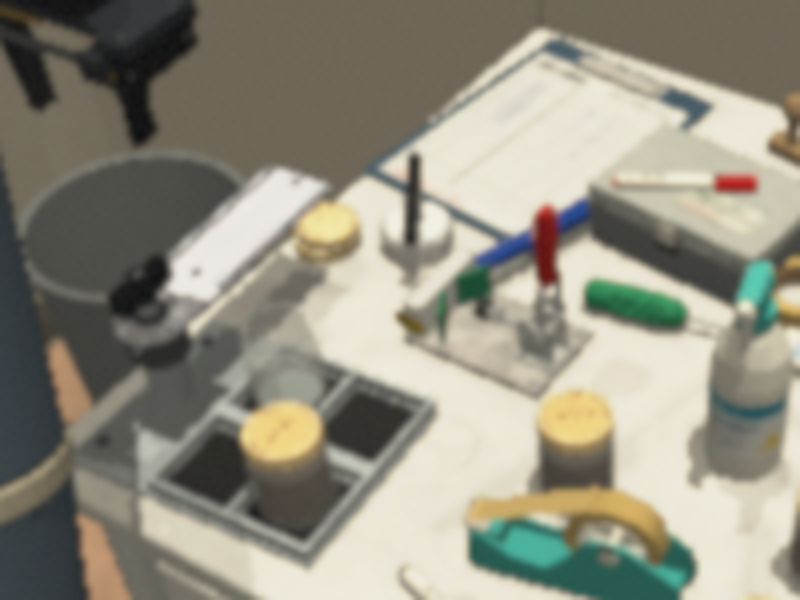

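Request:
drive_tool(
  rows=[0, 0, 0, 0, 0, 0.091, 0, 0, 0, 0, 0, 0.091, 0, 0, 0, 0, 0, 0.091, 0, 0, 0, 0, 0, 0.091, 0, 0, 0, 0, 0, 0.091, 0, 0, 0, 0, 0, 0.091, 0, 0, 0, 0, 0, 0.091, 0, 0, 0, 0, 0, 0.091, 0, 0, 0, 0, 0, 0.091, 0, 0, 0, 0, 0, 0.091, 0, 0, 0, 0, 0, 0.091, 0, 0, 0, 0, 0, 0],
)

```text
t: 22.4
tcp_pos: [0.4605, 0.3949, 0.292]
tcp_rot: [0.687, 0.727, -0.001, 0.0]
contact_force: [-0.4, -0.6, -0.3]
width: 0.0864
gripper_force: 0.0
```

Request:
drive_tool(
  rows=[-0.03, 0.006, 0, 0, 0, 0, -0.048, 0.0095, 0, 0, 0, 0, -0.048, 0.0095, 0, 0, 0, 0, -0.048, 0.0095, 0, 0, 0, 0, -0.048, 0.0095, 0, 0, 0, 0, -0.048, 0.0095, 0, 0, 0, 0, -0.048, 0.0095, 0, 0, 0, 0, -0.048, 0.0095, 0, 0, 0, 0, -0.048, 0.0095, 0, 0, 0, 0, -0.048, 0.0095, 0, 0, 0, 0, -0.048, 0.0095, 0, 0, 0, 0, -0.048, 0.0095, 0, 0, 0, 0, -0.048, 0.0095, 0, 0, 0, 0, -0.048, 0.0095, 0, 0, 0, 0, -0.048, 0.0095, 0, 0, 0, 0, -0.02, 0.004, 0, 0, 0, 0, 0, 0, 0, 0, 0, 0],
)

```text
t: 24.1
tcp_pos: [0.5528, 0.0366, 0.2933]
tcp_rot: [0.688, 0.726, -0.0, -0.0]
contact_force: [-0.3, 0.0, -0.2]
width: 0.0869
gripper_force: 0.0
```

```bash
python3 - <<'E'
from h import *
plan(.554,.040,.047,3.3)
a=vision.camera("top");b=vision.camera("side")
cv2.imwrite("pics/top6.png",a);cv2.imwrite("pics/side6.png",b)
cv2.imwrite("pics/d6.png",cv2.resize(a[130:255,165:290],(600,600),interpolation=2))
for z in (.1385,.1385+.012): print("knob",proj("side",(.459,.3965,z)),"tip",[proj("side",(.459+.214*np.cos(x),.3965+.214*np.sin(x),z-.031)) for x in(.058,)])
C={}
for n,im in(("top",a),("side",b)):
    h=cv2.cvtColor(im,cv2.COLOR_BGR2HSV); m=cv2.inRange(h,(14,60,130),(30,200,255))
    m=cv2.morphologyEx(m,cv2.MORPH_OPEN,np.ones((3,3)))
    k,l,st,c=cv2.connectedComponentsWithStats(m)
    C[n]=[(c[j],st[j,:4].tolist()) for j in range(1,k) if 200<st[j,4]<400 and c[j][0]<400]
for p,s in C["top"]:
    for q,s2 in C["side"]:
        X,e=tri(p,q)
        if e<.006 and .06<X[2]<.12: print(X,e,s,s2)
E
```

```text
t 24.1 pos [0.5528 0.0366 0.2933] psi 3.09 shift u [0.0068 0.003  0.4926] turn u [-0.0004  0.0003 -0.0023] shift after turn [0.0066 0.0027 0.4926] w 0.0869 F [-0.3  0.  -0.2] q7 -0.03
knob [205.  171.3] tip [array([245.6, 143.3])]
knob [204.2 168.5] tip [array([245.1, 140.7])]
[ 0.5852 -0.1752  0.085 ] 0.0006 [347, 173, 18, 18] [369, 217, 21, 18]
[ 0.4477 -0.1806  0.0849] 0.0006 [348, 213, 19, 19] [349, 249, 22, 20]
[0.4191 0.2254 0.0936] 0.0011 [223, 219, 19, 19] [230, 200, 21, 17]
```

View pics/d6.png

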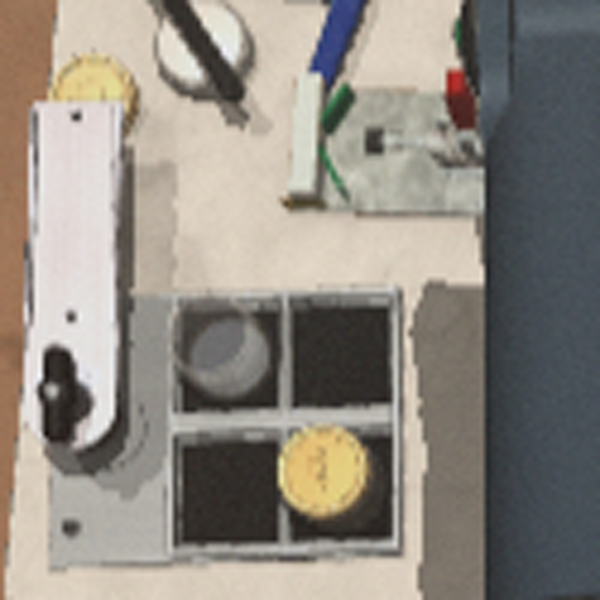

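```bash
python3 - <<'E'
from h import *
P=lambda x,y:(165+x/4.8,130+y/4.8)
for n,c,z in(("cross",(285,416),.022),("TR",(401,290),.022),("BR",(402,553),.022),("divT",(288,297),.022),("divB",(282,548),.022),("divL",(170,426),.022),("divR",(398,410),.022),("empty rim",(222,347),.095),("empty base",(231,350),.012),("held",(323,472),.099)): print(n,onz("top",*P(*c),z))
A=np.array([.459,.3965])
for th in(3.3,4.):
    t=np.radians(th);x=np.array([np.sin(t),-np.cos(t)]);y=np.array([np.cos(t),np.sin(t)])
    print(th,"cross",A+.1295*x,"bays",[(A+a*x+b*y).round(4) for a,b in((.09,.048),(.09,-.048),(.169,.048),(.169,-.048))])
E
```

```text
cross [0.4668 0.2643 0.022 ]
TR [0.5606 0.1869 0.022 ]
BR [0.3716 0.1763 0.022 ]
divT [0.5534 0.2676 0.022 ]
divB [0.373  0.2605 0.022 ]
divL [0.4577 0.3452 0.022 ]
divR [0.4731 0.1845 0.022 ]
empty rim [0.5005 0.2974 0.095 ]
empty base [0.5157 0.3078 0.012 ]
held [0.4154 0.2227 0.099 ]
3.3 cross [0.46645454 0.26721473] bays [array([0.5121, 0.3094]), array([0.4163, 0.3039]), array([0.5166, 0.2305]), array([0.4208, 0.225 ])]
4.0 cross [0.46803346 0.26731546] bays [array([0.5132, 0.3101]), array([0.4174, 0.3034]), array([0.5187, 0.2313]), array([0.4229, 0.2246])]
```

Request:
drive_tool(
  rows=[0.008, 0.005, 0.04, 0, 0, 0, 0, 0, 0.07, 0, 0, 0, 0, 0, 0.07, 0, 0, 0, 0, 0, 0.07, 0, 0, 0, 0, 0, 0.07, 0, 0, 0, 0, 0, 0.06, 0, 0, 0, 0, 0, 0.05, 0, 0, 0, 0, 0, 0.035, 0, 0, 0, 0, 0, 0.018, 0, 0, 0, 0, 0, 0, 0, 0, 0],
)

```text
t: 25.2
tcp_pos: [0.5544, 0.0444, 0.051]
tcp_rot: [0.686, 0.728, -0.001, -0.001]
contact_force: [0.2, -0.2, 0.7]
width: 0.087
gripper_force: 0.0
```

Request:
drive_tool(
  rows=[0, 0, 0, 0, 0, 0, 0, 0, 0, 0, 0, 0, 0, 0, 0, 0, 0, 0, 0, 0, 0, 0, 0, 0, 0, 0, 0, 0, 0, 0, 0, 0, 0, 0, 0, 0, 0, 0, 0, 0, 0, 0],
  grip=0,
)

```text
t: 25.9
tcp_pos: [0.5562, 0.0433, 0.0528]
tcp_rot: [0.687, 0.727, 0.001, 0.001]
contact_force: [0.4, -0.0, 5.4]
width: 0.0631
gripper_force: 30.0
```

Request:
drive_tool(
  rows=[0, 0, 0, 0, 0, 0, 0, 0, 0, 0, 0, 0, 0, 0, 0, 0, 0, 0, 0, 0, 0.01, 0, 0, 0, 0, 0, 0.012, 0, 0, 0, 0, 0, 0, 0, 0, 0],
  grip=1,
)

```text
t: 26.5
tcp_pos: [0.5542, 0.043, 0.0397]
tcp_rot: [0.687, 0.727, -0.001, -0.001]
contact_force: [-0.1, -0.0, 0.9]
width: 0.0864
gripper_force: 0.0
```

Request:
drive_tool(
  rows=[0, 0, 0, 0, 0, 0, 0, 0, 0, 0, 0, 0, 0, 0, 0, 0, 0, 0, 0, 0, 0, 0, 0, 0, 0, 0, 0, 0, 0, 0, 0, 0, 0, 0, 0, 0],
  grip=0,
)

```text
t: 27.1
tcp_pos: [0.5559, 0.0433, 0.0413]
tcp_rot: [0.687, 0.727, 0.001, 0.0]
contact_force: [1.5, -0.3, 0.2]
width: 0.0638
gripper_force: 30.0
```

Request:
drive_tool(
  rows=[0, 0, -0.01, 0, 0, 0, 0, 0, -0.02, 0, 0, 0, 0, 0, 0, 0, 0, 0],
)

```text
t: 27.4
tcp_pos: [0.5559, 0.0431, 0.0573]
tcp_rot: [0.687, 0.727, 0.001, 0.001]
contact_force: [0.3, -0.1, -2.0]
width: 0.0639
gripper_force: 30.0
```

```bash
python3 - <<'E'
from h import *
plan(.4165,.3025,.16,3.4)
E
```

```text
t 27.4 pos [0.5559 0.0431 0.0573] psi 3.24 shift u [ 0.5338 -0.2487 -0.2058] turn u [ 0.0012 -0.0001 -0.0018] shift after turn [ 0.5344 -0.2476 -0.2054] w 0.0639 F [ 0.3 -0.1 -2. ] q7 0.05
```

Request:
drive_tool(
  rows=[0, 0, -0.04, 0, 0, 0, 0, 0, -0.06, 0, 0, 0, 0, 0, -0.06, 0, 0, 0, 0, 0, -0.045, 0, 0, 0, 0.024, -0.011, 0, 0, 0, 0, 0.042, -0.0195, 0, 0, 0, 0, 0.042, -0.0195, 0, 0, 0, 0, 0.042, -0.0195, 0, 0, 0, 0, 0.042, -0.0195, 0, 0, 0, 0, 0.042, -0.0195, 0, 0, 0, 0, 0.042, -0.0195, 0, 0, 0, 0, 0.042, -0.0195, 0, 0, 0, 0, 0.042, -0.0195, 0, 0, 0, 0, 0.042, -0.0195, 0, 0, 0, 0, 0.042, -0.0195, 0, 0, 0, 0, 0.042, -0.0195, 0, 0, 0, 0, 0.042, -0.0195, 0, 0, 0, 0, 0.005, -0.003, 0, 0, 0, 0, 0, 0, 0, 0, 0, 0, 0, 0, 0, 0, 0, 0],
)

```text
t: 29.4
tcp_pos: [0.4162, 0.301, 0.1578]
tcp_rot: [0.687, 0.727, -0.001, 0.0]
contact_force: [0.3, 0.1, -1.9]
width: 0.0642
gripper_force: 30.0
```

```bash
python3 - <<'E'
from h import *
plan(.4165,.3025,.055,3.4)
b=vision.camera("side")
cv2.imwrite("pics/d7.png",cv2.resize(b[110:230,170:290],(600,600),interpolation=2))
s=sensors.read_state();p=np.array(s["tcp_pos"])
print([proj("side",p+[0,0,d]) for d in(-.041,.019,.05)])
E
```

```text
t 29.4 pos [0.4162 0.301  0.1578] psi 3.2 shift u [0.0033 0.0009 0.2056] turn u [-0.0006  0.0009 -0.0023] shift after turn [0.003  0.0007 0.2056] w 0.0642 F [ 0.3  0.1 -1.9] q7 -0.61
[array([219.6, 194.5]), array([215.5, 180.4]), array([213.2, 172.8])]
```

View pics/d7.png

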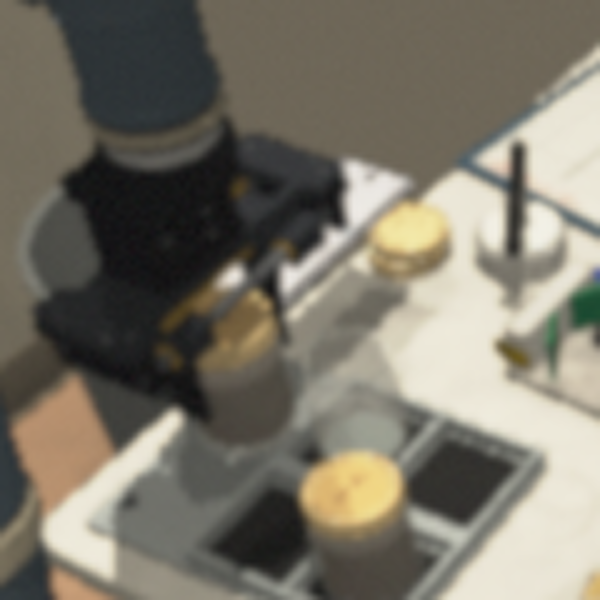

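Request:
drive_tool(
  rows=[0.003, 0.001, 0.04, 0, 0, 0, 0, 0, 0.05, 0, 0, 0, 0, 0, 0.05, 0, 0, 0, 0, 0, 0.03, 0, 0, 0, 0, 0, 0.015, 0, 0, 0, 0, 0, 0.01, 0, 0, 0, 0, 0, 0.01, 0, 0, 0, 0, 0, 0, 0, 0, 0, 0, 0, 0, 0, 0, 0],
)

```text
t: 30.35
tcp_pos: [0.4172, 0.3039, 0.0565]
tcp_rot: [0.687, 0.727, 0.001, 0.0]
contact_force: [-0.7, 0.4, -2.3]
width: 0.064
gripper_force: 30.0
```

Request:
drive_tool(
  rows=[0, 0, 0.004, 0, 0, 0, 0, 0, 0.004, 0, 0, 0, 0, 0, 0.004, 0, 0, 0, 0, 0, 0, 0, 0, 0],
)

```text
t: 30.75
tcp_pos: [0.4166, 0.3036, 0.0498]
tcp_rot: [0.687, 0.727, -0.0, -0.0]
contact_force: [-0.8, -0.2, -2.5]
width: 0.0637
gripper_force: 30.0
```

Nearly down, with no side contact; a bit lower, open, retreat.

Request:
drive_tool(
  rows=[0, 0, 0.003, 0, 0, 0, 0, 0, 0, 0, 0, 0, 0, 0, 0, 0, 0, 0],
)

```text
t: 31.05
tcp_pos: [0.4169, 0.3038, 0.0492]
tcp_rot: [0.687, 0.727, 0.0, -0.0]
contact_force: [-0.7, -1.9, 5.9]
width: 0.0634
gripper_force: 30.0
```

Request:
drive_tool(
  rows=[0, 0, 0, 0, 0, 0, 0, 0, 0, 0, 0, 0, 0, 0, 0, 0, 0, 0, 0, 0, 0, 0, 0, 0, 0, 0, 0, 0, 0, 0, 0, 0, -0.03, 0, 0, 0, 0, 0, -0.06, 0, 0, 0, 0, 0, -0.07, 0, 0, 0, 0, 0, -0.05, 0, 0, 0, 0, 0, 0, 0, 0, 0],
  grip=1,
)

```text
t: 32.05
tcp_pos: [0.4189, 0.3053, 0.1571]
tcp_rot: [0.687, 0.727, 0.004, 0.0]
contact_force: [-0.3, 0.7, 0.1]
width: 0.0872
gripper_force: 0.0
```

```bash
python3 - <<'E'
from h import *
plan(.514,.3085,.046,3.4)
a,b=vision.camera("top"),vision.camera("side")
for n,im in(("top",a),("side",b)):
    h=cv2.cvtColor(im,cv2.COLOR_BGR2HSV); m=cv2.inRange(h,(14,60,130),(30,200,255))
    m=cv2.morphologyEx(m,cv2.MORPH_OPEN,np.ones((3,3)))
    k,l,st,c=cv2.connectedComponentsWithStats(m)
    for j in range(1,k):
        if st[j,4]>100 and 170<c[j][0]<260 and c[j][1]>180: print(n,st[j].tolist(),c[j].round(1),onz(n,*c[j],.095))
print("expected cap px",proj("side",(.4168,.3037,.099)))
cv2.imwrite("pics/side8.png",b)
E
```

```text
t 32.0 pos [0.4189 0.3053 0.1571] psi 3.24 shift u [-0.0056  0.189   0.2233] turn u [ 0.0038 -0.0032 -0.0017] shift after turn [-0.005   0.1903  0.2222] w 0.0872 F [-0.3  0.7  0.1] q7 -0.61
top [223, 219, 19, 18, 281] [231.7 227.4] [0.4189 0.2254 0.095 ]
side [173, 186, 19, 26, 318] [181.9 198.4] [0.3552 0.4114 0.095 ]
side [217, 193, 34, 24, 425] [235.2 205.7] [0.4184 0.2436 0.095 ]
side [180, 224, 49, 92, 1615] [201.4 270.9] [0.1863 0.1631 0.095 ]
side [221, 261, 24, 28, 348] [232.1 274.4] [0.2206 0.0851 0.095 ]
expected cap px [220.1 198.1]
```

Request:
drive_tool(
  rows=[-0.002, 0.03, 0, 0, 0, 0, -0.001, 0.055, 0, 0, 0, 0, -0.001, 0.06, 0, 0, 0, 0, -0.001, 0.04, 0, 0, 0, 0, 0, 0, 0, 0, 0, 0, 0, 0, 0.04, 0, 0, 0, 0, 0, 0.05, 0, 0, 0, 0, 0, 0.04, 0, 0, 0, 0, 0, 0.02, 0, 0, 0, 0, 0, 0, 0, 0, 0],
)

```text
t: 33.15
tcp_pos: [0.5078, 0.3057, 0.0765]
tcp_rot: [0.687, 0.727, -0.002, -0.001]
contact_force: [-0.3, -0.6, 1.3]
width: 0.0869
gripper_force: 0.0
```

Request:
drive_tool(
  rows=[0, 0, 0.03, 0, 0, 0, 0, 0, 0.03, 0, 0, 0, 0, 0, 0.015, 0, 0, 0, 0, 0, 0, 0, 0, 0],
)

```text
t: 33.55
tcp_pos: [0.5085, 0.306, 0.0396]
tcp_rot: [0.687, 0.727, -0.001, -0.0]
contact_force: [1.3, -0.6, -0.9]
width: 0.0868
gripper_force: 0.1
```

Request:
drive_tool(
  rows=[0, 0, 0, 0, 0, 0, 0, 0, 0, 0, 0, 0, 0, 0, 0, 0, 0, 0, 0, 0, 0, 0, 0, 0, 0, 0, 0, 0, 0, 0, 0, 0, 0, 0, 0, 0],
  grip=0,
)

```text
t: 34.15
tcp_pos: [0.5099, 0.3067, 0.0416]
tcp_rot: [0.687, 0.727, 0.001, 0.0]
contact_force: [0.9, 0.3, 2.4]
width: 0.0652
gripper_force: 30.0
```

```bash
python3 - <<'E'
from h import *
plan(.56,.043,.16,3.4)
E
```

```text
t 34.1 pos [0.5099 0.3067 0.0416] psi 3.24 shift u [-0.5321  0.0704 -0.2371] turn u [ 0.0008 -0.0005 -0.0017] shift after turn [-0.5325  0.0687 -0.2367] w 0.0652 F [0.9 0.3 2.4] q7 -0.46
```

Request:
drive_tool(
  rows=[0, 0, -0.03, 0, 0, 0, 0, 0, -0.05, 0, 0, 0, 0, 0, -0.06, 0, 0, 0, 0, 0, -0.06, 0, 0, 0, 0, 0, -0.04, 0, 0, 0, -0.026, 0.003, 0, 0, 0, 0, -0.042, 0.0055, 0, 0, 0, 0, -0.042, 0.0055, 0, 0, 0, 0, -0.042, 0.0055, 0, 0, 0, 0, -0.042, 0.0055, 0, 0, 0, 0, -0.042, 0.0055, 0, 0, 0, 0, -0.042, 0.0055, 0, 0, 0, 0, -0.042, 0.0055, 0, 0, 0, 0, -0.042, 0.0055, 0, 0, 0, 0, -0.042, 0.0055, 0, 0, 0, 0, -0.042, 0.0055, 0, 0, 0, 0, -0.042, 0.0055, 0, 0, 0, 0, -0.042, 0.0055, 0, 0, 0, 0, 0, 0, 0, 0, 0, 0, 0, 0, 0, 0, 0, 0],
)

```text
t: 36.15
tcp_pos: [0.5576, 0.043, 0.1601]
tcp_rot: [0.687, 0.726, -0.001, -0.001]
contact_force: [0.3, -0.1, -0.9]
width: 0.0649
gripper_force: 30.0
```

```bash
python3 - <<'E'
from h import *
plan(.56,.043,.038,3.4)
E
```

```text
t 36.1 pos [0.5576 0.043  0.1601] psi 3.15 shift u [-0.0003  0.0053  0.2441] turn u [-0.0015 -0.     -0.0028] shift after turn [-0.0003  0.0047  0.2441] w 0.0649 F [ 0.3 -0.1 -0.9] q7 0.0
```

Request:
drive_tool(
  rows=[0, 0.025, 0, 0, 0, 0, 0, 0.03, 0, 0, 0, 0, 0, 0, 0.04, 0, 0, 0, 0, 0, 0.06, 0, 0, 0, 0, 0, 0.05, 0, 0, 0, 0, 0, 0.04, 0, 0, 0, 0, 0, 0.03, 0, 0, 0, 0, 0, 0.015, 0, 0, 0, 0, 0, 0.008, 0, 0, 0, 0, 0, 0, 0, 0, 0],
)

```text
t: 37.15
tcp_pos: [0.5866, 0.0456, 0.0396]
tcp_rot: [0.687, 0.727, 0.0, 0.0]
contact_force: [0.3, -0.3, -1.1]
width: 0.0649
gripper_force: 30.0
```

Request:
drive_tool(
  rows=[0, 0, 0.004, 0, 0, 0, 0, 0, 0.004, 0, 0, 0, 0, 0, 0, 0, 0, 0],
)

```text
t: 37.45
tcp_pos: [0.5864, 0.0455, 0.0358]
tcp_rot: [0.687, 0.727, 0.0, 0.0]
contact_force: [-0.6, -0.2, -0.4]
width: 0.0647
gripper_force: 30.0
```

Request:
drive_tool(
  rows=[0, 0, 0.003, 0, 0, 0, 0, 0, 0.002, 0, 0, 0, 0, 0, 0, 0, 0, 0],
)

```text
t: 37.75
tcp_pos: [0.5864, 0.0454, 0.0336]
tcp_rot: [0.687, 0.727, 0.0, 0.0]
contact_force: [-1.5, 0.3, 3.6]
width: 0.0648
gripper_force: 30.0
```

Request:
drive_tool(
  rows=[0, 0, 0, 0, 0, 0, 0, 0, 0, 0, 0, 0, 0, 0, 0, 0, 0, 0, 0, 0, 0, 0, 0, 0, 0, 0, 0, 0, 0, 0, 0, 0, -0.03, 0, 0, 0, 0, 0, -0.06, 0, 0, 0, 0, 0, -0.07, 0, 0, 0, 0, 0, -0.07, 0, 0, 0, 0, 0, -0.07, 0, 0, 0, 0, 0, -0.06, 0, 0, 0, 0, 0, -0.03, 0, 0, 0, 0, 0, 0, 0, 0, 0],
  grip=1,
)

```text
t: 39.05
tcp_pos: [0.5879, 0.0454, 0.2319]
tcp_rot: [0.687, 0.727, 0.003, 0.002]
contact_force: [0.7, -0.1, -0.4]
width: 0.0867
gripper_force: 0.0
```

```bash
python3 - <<'E'
from h import *
plan(.585,-.175,.041,3.4)
E
```

```text
t 39.0 pos [0.5879 0.0454 0.2319] psi 3.24 shift u [-0.4401 -0.0332  0.3811] turn u [ 0.0043 -0.0007 -0.0018] shift after turn [-0.4396 -0.0319  0.3817] w 0.0867 F [ 0.7 -0.1 -0.4] q7 -0.01
```

Request:
drive_tool(
  rows=[0, 0, -0.03, 0, 0, 0, -0.024, -0.003, 0, 0, 0, 0, -0.044, -0.003, 0, 0, 0, 0, -0.044, -0.003, 0, 0, 0, 0, -0.044, -0.003, 0, 0, 0, 0, -0.044, -0.003, 0, 0, 0, 0, -0.044, -0.003, 0, 0, 0, 0, -0.044, -0.003, 0, 0, 0, 0, -0.044, -0.003, 0, 0, 0, 0, -0.044, -0.003, 0, 0, 0, 0, -0.044, -0.003, 0, 0, 0, 0, -0.02, -0.002, 0, 0, 0, 0, 0, 0, 0, 0, 0, 0, 0, 0, 0.04, 0, 0, 0, 0, 0, 0.06, 0, 0, 0, 0, 0, 0.06, 0, 0, 0, 0, 0, 0.04, 0, 0, 0, 0, 0, 0, 0, 0, 0],
)

```text
t: 40.85
tcp_pos: [0.5805, -0.1727, 0.1396]
tcp_rot: [0.686, 0.728, -0.002, -0.003]
contact_force: [0.2, 0.4, 0.4]
width: 0.0869
gripper_force: 0.0
```

```bash
python3 - <<'E'
from h import *
plan(.585,-.175,.041,3.4)
E
```

```text
t 40.9 pos [ 0.5805 -0.1727  0.1396] psi 3.37 shift u [-0.0056  0.0101  0.197 ] turn u [-0.0044 -0.0018 -0.0004] shift after turn [-0.0051  0.0087  0.1971] w 0.0869 F [0.2 0.4 0.4] q7 0.44
```

Request:
drive_tool(
  rows=[-0.005, 0.008, 0.03, 0, 0, 0, 0, 0, 0.05, 0, 0, 0, 0, 0, 0.05, 0, 0, 0, 0, 0, 0.04, 0, 0, 0, 0, 0, 0.025, 0, 0, 0, 0, 0, 0, 0, 0, 0],
)

```text
t: 41.45
tcp_pos: [0.5864, -0.177, 0.0443]
tcp_rot: [0.687, 0.727, -0.0, -0.001]
contact_force: [0.5, 0.7, -0.9]
width: 0.0871
gripper_force: 0.0
```

Request:
drive_tool(
  rows=[0, 0, 0, 0, 0, 0, 0, 0, 0, 0, 0, 0, 0, 0, 0, 0, 0, 0, 0, 0, 0, 0, 0, 0, 0, 0, 0, 0, 0, 0, 0, 0, 0, 0, 0, 0],
  grip=0,
)

```text
t: 42.05
tcp_pos: [0.5876, -0.1775, 0.0463]
tcp_rot: [0.687, 0.727, 0.001, 0.001]
contact_force: [-1.2, 0.7, 4.3]
width: 0.0627
gripper_force: 30.0
```

Request:
drive_tool(
  rows=[0, 0, -0.03, 0, 0, 0, 0, 0, -0.06, 0, 0, 0, 0, 0, -0.07, 0, 0, 0, 0, 0, -0.08, 0, 0, 0, 0, 0, -0.08, 0, 0, 0, 0, 0, -0.07, 0, 0, 0, 0, 0, -0.07, 0, 0, 0, 0, 0, -0.04, 0, 0, 0, 0, 0, 0, 0, 0, 0],
)

```text
t: 42.95
tcp_pos: [0.5879, -0.1781, 0.2992]
tcp_rot: [0.687, 0.727, 0.002, 0.003]
contact_force: [-1.4, -1.2, -2.5]
width: 0.0623
gripper_force: 30.0
```

```bash
python3 - <<'E'
from h import *
plan(.512,.3075,.16,3.4)
E
```

```text
t 43.0 pos [ 0.5879 -0.1781  0.2992] psi 3.23 shift u [ 0.9787 -0.0984  0.2764] turn u [ 0.0038  0.001  -0.0019] shift after turn [ 0.9785 -0.0939  0.2784] w 0.0623 F [-1.4 -1.2 -2.5] q7 0.39
```

Request:
drive_tool(
  rows=[0.024, -0.002, 0, 0, 0, 0, 0.046, -0.0045, 0, 0, 0, 0, 0.046, -0.0045, 0, 0, 0, 0, 0.046, -0.0045, 0, 0, 0, 0, 0.046, -0.0045, 0, 0, 0, 0, 0.046, -0.0045, 0, 0, 0, 0, 0.046, -0.0045, 0, 0, 0, 0, 0.046, -0.0045, 0, 0, 0, 0, 0.046, -0.0045, 0, 0, 0, 0, 0.046, -0.0045, 0, 0, 0, 0, 0.046, -0.0045, 0, 0, 0, 0, 0.046, -0.0045, 0, 0, 0, 0, 0.046, -0.0045, 0, 0, 0, 0, 0.046, -0.0045, 0, 0, 0, 0, 0.046, -0.0045, 0, 0, 0, 0, 0.046, -0.0045, 0, 0, 0, 0, 0.046, -0.0045, 0, 0, 0, 0, 0.046, -0.0045, 0, 0, 0, 0, 0.046, -0.0045, 0, 0, 0, 0, 0.046, -0.0045, 0, 0, 0, 0],
)

```text
t: 44.95
tcp_pos: [0.5154, 0.2694, 0.2929]
tcp_rot: [0.686, 0.727, -0.003, -0.001]
contact_force: [-0.0, -0.2, -2.6]
width: 0.0625
gripper_force: 30.0
```

Request:
drive_tool(
  rows=[0.046, -0.004, 0, 0, 0, 0, 0.032, -0.004, 0, 0, 0, 0, 0, 0, 0.04, 0, 0, 0, 0, 0, 0.06, 0, 0, 0, 0, 0, 0.06, 0, 0, 0, 0, 0, 0.06, 0, 0, 0, 0, 0, 0.04, 0, 0, 0, 0, 0, 0, 0, 0, 0, 0, 0, 0, 0, 0, 0],
)

```text
t: 45.85
tcp_pos: [0.511, 0.307, 0.1651]
tcp_rot: [0.687, 0.727, -0.001, -0.0]
contact_force: [0.5, -0.1, -2.3]
width: 0.0628
gripper_force: 30.0
```

```bash
python3 - <<'E'
from h import *
plan(.512,.3075,.054,3.4)
b=vision.camera("side");t=vision.camera("top")
p=np.array(sensors.read_state()["tcp_pos"])
for d in(-.046,.019,.045): print(proj("side",p+[0,0,d]))
c=np.hstack([cv2.resize(b[100:220,190:310],(400,400),interpolation=2),cv2.resize(t[150:270,160:280],(400,400),interpolation=2)])
cv2.imwrite("pics/d8.png",c)
E
```

```text
t 45.9 pos [0.511  0.307  0.1651] psi 3.26 shift u [0.001  0.0023 0.2222] turn u [-0.0009  0.0005 -0.0016] shift after turn [0.0009 0.002  0.2222] w 0.0628 F [ 0.5 -0.1 -2.3] q7 -0.52
[237.6 175.3]
[234.1 160.1]
[232.6 153.6]
```

View pics/d8.png

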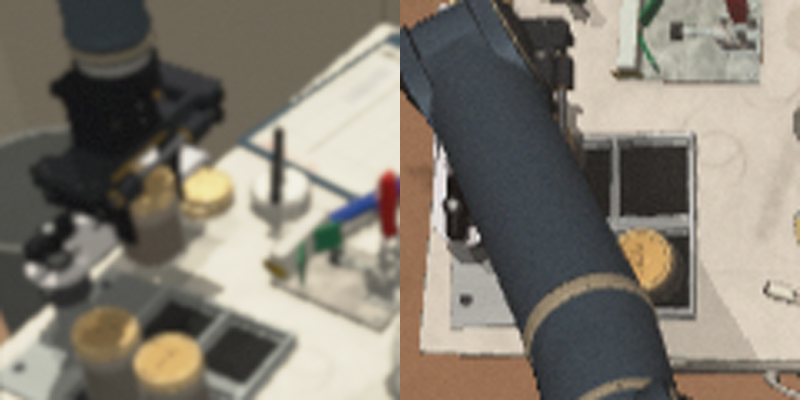

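Request:
drive_tool(
  rows=[0.001, 0.002, 0.04, 0, 0, 0, 0, 0, 0.05, 0, 0, 0, 0, 0, 0.05, 0, 0, 0, 0, 0, 0.03, 0, 0, 0, 0, 0, 0.02, 0, 0, 0, 0, 0, 0.012, 0, 0, 0, 0, 0, 0.01, 0, 0, 0, 0, 0, 0, 0, 0, 0, 0, 0, 0, 0, 0, 0],
)

```text
t: 46.85
tcp_pos: [0.5129, 0.308, 0.0602]
tcp_rot: [0.687, 0.727, 0.001, 0.0]
contact_force: [-0.3, 1.1, -3.1]
width: 0.0626
gripper_force: 30.0
```

Request:
drive_tool(
  rows=[0, 0, 0.004, 0, 0, 0, 0, 0, 0.004, 0, 0, 0, 0, 0, 0.004, 0, 0, 0, 0, 0, 0, 0, 0, 0],
)

```text
t: 47.25
tcp_pos: [0.5126, 0.3079, 0.0543]
tcp_rot: [0.687, 0.727, 0.0, -0.0]
contact_force: [-1.6, -1.2, 3.8]
width: 0.0624
gripper_force: 30.0
```

Request:
drive_tool(
  rows=[0, 0, 0, 0, 0, 0, 0, 0, 0, 0, 0, 0, 0, 0, 0, 0, 0, 0, 0, 0, 0, 0, 0, 0, 0, 0, 0, 0, 0, 0, 0, 0, -0.03, 0, 0, 0, 0, 0, -0.06, 0, 0, 0, 0, 0, -0.07, 0, 0, 0, 0, 0, -0.07, 0, 0, 0, 0, 0, -0.07, 0, 0, 0, 0, 0, -0.07, 0, 0, 0, 0, 0, -0.05, 0, 0, 0, 0, 0, 0, 0, 0, 0],
  grip=1,
)

```text
t: 48.55
tcp_pos: [0.5145, 0.3088, 0.2693]
tcp_rot: [0.687, 0.727, 0.005, 0.001]
contact_force: [0.1, -0.2, -0.4]
width: 0.087
gripper_force: 0.0
```

```bash
python3 - <<'E'
from h import *
plan(.448,-.1806,.25,3.4)
E
```

```text
t 48.5 pos [0.5145 0.3088 0.2693] psi 3.24 shift u [-0.9699 -0.1885  0.0318] turn u [ 0.0053 -0.0034 -0.0018] shift after turn [-0.9692 -0.1909  0.0386] w 0.087 F [ 0.1 -0.2 -0.4] q7 -0.52
```

Request:
drive_tool(
  rows=[-0.024, -0.004, 0, 0, 0, 0, -0.046, -0.009, 0, 0, 0, 0, -0.046, -0.009, 0, 0, 0, 0, -0.046, -0.009, 0, 0, 0, 0, -0.046, -0.009, 0, 0, 0, 0, -0.046, -0.009, 0, 0, 0, 0, -0.046, -0.009, 0, 0, 0, 0, -0.046, -0.009, 0, 0, 0, 0, -0.046, -0.009, 0, 0, 0, 0, -0.046, -0.009, 0, 0, 0, 0, -0.046, -0.009, 0, 0, 0, 0, -0.046, -0.009, 0, 0, 0, 0, -0.046, -0.009, 0, 0, 0, 0, -0.046, -0.009, 0, 0, 0, 0, -0.046, -0.009, 0, 0, 0, 0, -0.046, -0.009, 0, 0, 0, 0, -0.046, -0.009, 0, 0, 0, 0, -0.046, -0.009, 0, 0, 0, 0, -0.046, -0.009, 0, 0, 0, 0, -0.046, -0.009, 0, 0, 0, 0],
)

```text
t: 50.55
tcp_pos: [0.4485, -0.1469, 0.2622]
tcp_rot: [0.687, 0.727, -0.001, -0.001]
contact_force: [0.8, 0.8, -0.4]
width: 0.0869
gripper_force: 0.0
```

Request:
drive_tool(
  rows=[-0.046, -0.009, 0, 0, 0, 0, -0.025, -0.005, 0, 0, 0, 0, 0, 0, 0.04, 0, 0, 0, 0, 0, 0.06, 0, 0, 0, 0, 0, 0.06, 0, 0, 0, 0, 0, 0.05, 0, 0, 0, 0, 0, 0.02, 0, 0, 0, 0, 0, 0, 0, 0, 0],
)

```text
t: 51.35
tcp_pos: [0.4436, -0.1813, 0.1469]
tcp_rot: [0.687, 0.727, -0.001, -0.002]
contact_force: [-0.4, -0.1, 1.1]
width: 0.0871
gripper_force: 0.0
```

```bash
python3 - <<'E'
from h import *
plan(.448,-.1806,.039,3.4)
E
```

```text
t 51.4 pos [ 0.4436 -0.1813  0.1469] psi 3.2 shift u [0.0007 0.0098 0.2158] turn u [-0.0029 -0.0007 -0.0022] shift after turn [0.0009 0.0088 0.2158] w 0.0871 F [-0.4 -0.1  1.1] q7 0.51
```

Request:
drive_tool(
  rows=[0.001, 0.009, 0.03, 0, 0, 0, 0, 0, 0.05, 0, 0, 0, 0, 0, 0.05, 0, 0, 0, 0, 0, 0.045, 0, 0, 0, 0, 0, 0.03, 0, 0, 0, 0, 0, 0.012, 0, 0, 0, 0, 0, 0, 0, 0, 0],
)

```text
t: 52.05
tcp_pos: [0.4503, -0.1809, 0.0403]
tcp_rot: [0.687, 0.727, 0.0, -0.0]
contact_force: [0.1, 0.8, 1.0]
width: 0.0871
gripper_force: 0.0
```

Request:
drive_tool(
  rows=[0, 0, 0, 0, 0, 0, 0, 0, 0, 0, 0, 0, 0, 0, 0, 0, 0, 0, 0, 0, 0, 0, 0, 0, 0, 0, 0, 0, 0, 0, 0, 0, 0, 0, 0, 0],
  grip=0,
)

```text
t: 52.65
tcp_pos: [0.4496, -0.1807, 0.0404]
tcp_rot: [0.687, 0.727, -0.0, -0.001]
contact_force: [-2.9, 0.7, 6.1]
width: 0.0627
gripper_force: 30.4
```

Request:
drive_tool(
  rows=[0, 0, -0.03, 0, 0, 0, 0, 0, -0.06, 0, 0, 0, 0, 0, -0.07, 0, 0, 0, 0, 0, -0.08, 0, 0, 0, 0, 0, -0.08, 0, 0, 0, 0, 0, -0.07, 0, 0, 0, 0, 0, -0.06, 0, 0, 0, 0, 0, -0.03, 0, 0, 0, 0, 0, 0, 0, 0, 0],
)

```text
t: 53.55
tcp_pos: [0.4511, -0.181, 0.2818]
tcp_rot: [0.687, 0.727, 0.001, 0.002]
contact_force: [0.5, -0.3, -2.6]
width: 0.0627
gripper_force: 30.3
```

```bash
python3 - <<'E'
from h import *
plan(.517,.2295,.165,3.4)
E
```

```text
t 53.5 pos [ 0.4511 -0.181   0.2818] psi 3.26 shift u [0.8124 0.1771 0.2339] turn u [ 0.003   0.0004 -0.0016] shift after turn [0.8118 0.1802 0.2336] w 0.0627 F [ 0.5 -0.3 -2.6] q7 0.41
```

Request:
drive_tool(
  rows=[0.024, 0.006, 0, 0, 0, 0, 0.046, 0.01, 0, 0, 0, 0, 0.046, 0.01, 0, 0, 0, 0, 0.046, 0.01, 0, 0, 0, 0, 0.046, 0.01, 0, 0, 0, 0, 0.046, 0.01, 0, 0, 0, 0, 0.046, 0.01, 0, 0, 0, 0, 0.046, 0.01, 0, 0, 0, 0, 0.046, 0.01, 0, 0, 0, 0, 0.046, 0.01, 0, 0, 0, 0, 0.046, 0.01, 0, 0, 0, 0, 0.046, 0.01, 0, 0, 0, 0, 0.046, 0.01, 0, 0, 0, 0, 0.046, 0.01, 0, 0, 0, 0, 0.046, 0.01, 0, 0, 0, 0, 0.046, 0.01, 0, 0, 0, 0, 0.046, 0.01, 0, 0, 0, 0, 0.046, 0.01, 0, 0, 0, 0, 0.006, 0.002, 0, 0, 0, 0, 0, 0, 0, 0, 0, 0],
)

```text
t: 55.55
tcp_pos: [0.5146, 0.2305, 0.2778]
tcp_rot: [0.686, 0.728, -0.002, -0.001]
contact_force: [0.8, -0.6, -3.3]
width: 0.063
gripper_force: 30.3
```

Request:
drive_tool(
  rows=[0, 0, 0.04, 0, 0, 0, 0, 0, 0.06, 0, 0, 0, 0, 0, 0.06, 0, 0, 0, 0, 0, 0.04, 0, 0, 0, 0, 0, 0.02, 0, 0, 0, 0, 0, 0, 0, 0, 0, 0, 0, 0, 0, 0, 0],
)

```text
t: 56.25
tcp_pos: [0.5165, 0.2295, 0.1707]
tcp_rot: [0.687, 0.727, 0.0, 0.0]
contact_force: [0.3, 0.5, -2.4]
width: 0.0627
gripper_force: 30.3
```

```bash
python3 - <<'E'
from h import *
plan(.517,.2295,.0484,3.4)
b=vision.camera("side")
p=np.array(sensors.read_state()["tcp_pos"])
for d in(-.0404,-.01,.019): print(proj("side",p+[0,0,d]))
h=cv2.cvtColor(b,cv2.COLOR_BGR2HSV)
cv2.imwrite("pics/d9.png",cv2.resize(b[110:230,190:310],(600,600),interpolation=2))
E
```

```text
t 56.2 pos [0.5165 0.2295 0.1707] psi 3.21 shift u [-1.000e-04  8.000e-04  2.447e-01] turn u [ 0.0006 -0.0003 -0.0022] shift after turn [-0.      0.0011  0.2447] w 0.0627 F [ 0.3  0.5 -2.4] q7 -0.38
[256.8 180.5]
[255.4 173.4]
[254.2 166.4]
```

View pics/d9.png

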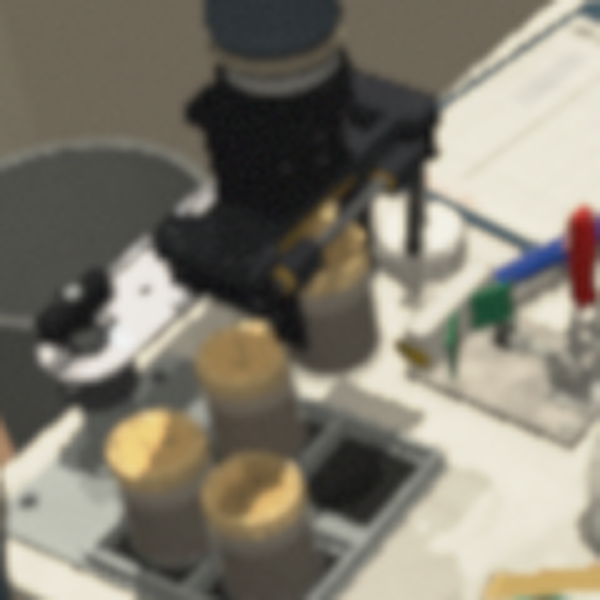

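Request:
drive_tool(
  rows=[0, 0.001, 0.04, 0, 0, 0, 0, 0, 0.05, 0, 0, 0, 0, 0, 0.05, 0, 0, 0, 0, 0, 0.04, 0, 0, 0, 0, 0, 0.025, 0, 0, 0, 0, 0, 0.015, 0, 0, 0, 0, 0, 0.012, 0, 0, 0, 0, 0, 0, 0, 0, 0, 0, 0, 0, 0, 0, 0],
)

```text
t: 57.2
tcp_pos: [0.517, 0.23, 0.0547]
tcp_rot: [0.687, 0.727, 0.001, 0.0]
contact_force: [0.1, 0.2, -2.6]
width: 0.0628
gripper_force: 30.3
```

Request:
drive_tool(
  rows=[0, 0, 0.004, 0, 0, 0, 0, 0, 0.004, 0, 0, 0, 0, 0, 0.003, 0, 0, 0, 0, 0, 0, 0, 0, 0],
)

```text
t: 57.6
tcp_pos: [0.5165, 0.2298, 0.0486]
tcp_rot: [0.687, 0.727, 0.0, -0.0]
contact_force: [0.4, 0.0, -2.5]
width: 0.063
gripper_force: 30.3
```

Request:
drive_tool(
  rows=[0, 0, 0.003, 0, 0, 0, 0, 0, 0, 0, 0, 0, 0, 0, 0, 0, 0, 0],
)

```text
t: 57.9
tcp_pos: [0.5166, 0.2298, 0.0485]
tcp_rot: [0.687, 0.727, 0.0, -0.0]
contact_force: [-2.4, -1.6, 8.1]
width: 0.0628
gripper_force: 30.3
```

Request:
drive_tool(
  rows=[0, 0, 0, 0, 0, 0, 0, 0, 0, 0, 0, 0, 0, 0, 0, 0, 0, 0, 0, 0, 0, 0, 0, 0, 0, 0, 0, 0, 0, 0, 0, 0, -0.03, 0, 0, 0, 0, 0, -0.06, 0, 0, 0, 0, 0, -0.07, 0, 0, 0, 0, 0, -0.07, 0, 0, 0, 0, 0, -0.07, 0, 0, 0, 0, 0, -0.07, 0, 0, 0, 0, 0, -0.07, 0, 0, 0, 0, 0, -0.04, 0, 0, 0, 0, 0, 0, 0, 0, 0],
  grip=1,
)

```text
t: 59.3
tcp_pos: [0.518, 0.2305, 0.2904]
tcp_rot: [0.687, 0.727, 0.003, 0.001]
contact_force: [-0.0, 0.2, 0.5]
width: 0.0869
gripper_force: 0.0
```

Request:
drive_tool(
  rows=[-0.04, 0.01, 0, 0, 0, -0.09, -0.04, 0.01, 0, 0, 0, -0.09, -0.04, 0.01, 0, 0, 0, -0.09, -0.03, 0.02, 0, 0, 0, -0.09, 0, 0.02, 0, 0, 0, -0.09, 0, 0, 0, 0, 0, -0.09, 0, 0, 0, 0, 0, -0.09, 0, 0, 0, 0, 0, -0.09, 0, 0, 0, 0, 0, -0.09, 0, 0, 0, 0, 0, -0.09, 0, 0, 0, 0, 0, -0.09, 0, 0, 0, 0, 0, 0],
)

```text
t: 60.5
tcp_pos: [0.566, 0.1711, 0.2853]
tcp_rot: [-0.02, 1.0, -0.0, -0.001]
contact_force: [-0.6, 0.1, -0.7]
width: 0.0871
gripper_force: 0.0
```

```bash
python3 - <<'E'
from h import *
plan(.459,.3965,.29,93.3)
a,b=vision.camera("top"),vision.camera("side")
cv2.imwrite("pics/top10.png",a);cv2.imwrite("pics/side10.png",b)
C={}
for n,im in(("top",a),("side",b)):
    h=cv2.cvtColor(im,cv2.COLOR_BGR2HSV); m=cv2.inRange(h,(14,60,130),(30,200,255))
    m=cv2.morphologyEx(m,cv2.MORPH_OPEN,np.ones((3,3)))
    k,l,st,c=cv2.connectedComponentsWithStats(m)
    C[n]=[(c[j],st[j].tolist()) for j in range(1,k) if 100<st[j,4]<800 and c[j][0]<400]
print(C["side"])
for p,s in C["top"]:
    print(p,s)
    for q,s2 in C["side"]:
        X,e=tri(p,q)
        if e<.008 and .06<X[2]<.12: print(X,e,s,s2)
c=np.hstack([cv2.resize(b[130:250,190:390],(800,480),interpolation=2)])
cv2.imwrite("pics/d10.png",c)
E
```

```text
t 60.5 pos [0.566  0.1711 0.2853] psi 92.33 shift u [ 0.1956  0.4592 -0.0091] turn u [-0.0003 -0.0017 -0.0108] shift after turn [ 0.1878  0.4625 -0.0094] w 0.0871 F [-0.6  0.1 -0.7] q7 1.24
[(array([251.10050251, 157.42211055]), [243, 150, 17, 16, 199]), (array([237.8377193 , 181.02192982]), [229, 174, 19, 15, 228]), (array([255.53333333, 187.38333333]), [249, 182, 15, 12, 120]), (array([229.43883495, 203.17669903]), [211, 192, 39, 24, 515]), (array([312.9137931 , 226.52586207]), [287, 221, 50, 14, 348]), (array([210.70177665, 287.55203046]), [201, 251, 28, 65, 788]), (array([232.08069164, 274.41210375]), [221, 261, 24, 28, 347]), (array([367.02205882, 329.33823529]), [359, 323, 17, 14, 136])]
[347.74792244 101.03878116] [321, 85, 54, 33, 722]
[183.84615385 146.28671329] [175, 141, 18, 10, 143]
[206.74409449 199.87401575] [198, 191, 19, 18, 254]
[0.5093 0.3118 0.095 ] 0.0028 [198, 191, 19, 18, 254] [229, 174, 19, 15, 228]
[301.27743902 212.37804878] [279, 205, 45, 17, 328]
[ 0.4794 -0.001   0.0805] 0.0076 [279, 205, 45, 17, 328] [287, 221, 50, 14, 348]
[207.9430605  227.46263345] [199, 219, 19, 18, 281]
[228.90070922 229.20567376] [223, 222, 14, 14, 141]
[261.44230769 240.93589744] [247, 236, 31, 14, 156]
```

View pics/d10.png

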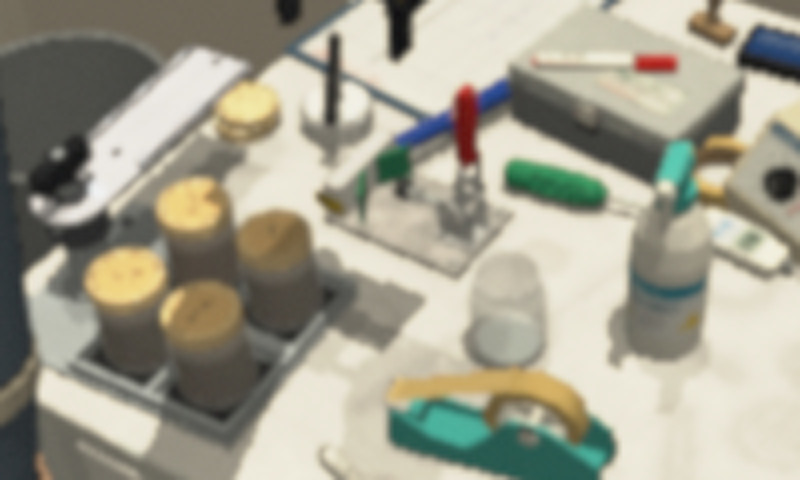

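Request:
drive_tool(
  rows=[0.009, 0.02, 0, 0, 0, -0.01, 0.017, 0.042, 0, 0, 0, 0, 0.017, 0.042, 0, 0, 0, 0, 0.017, 0.042, 0, 0, 0, 0, 0.017, 0.042, 0, 0, 0, 0, 0.017, 0.042, 0, 0, 0, 0, 0.017, 0.042, 0, 0, 0, 0, 0.017, 0.042, 0, 0, 0, 0, 0.017, 0.042, 0, 0, 0, 0, 0.017, 0.042, 0, 0, 0, 0, 0.017, 0.042, 0, 0, 0, 0, 0.008, 0.022, 0, 0, 0, 0, 0, 0, 0, 0, 0, 0],
)

```text
t: 61.9
tcp_pos: [0.4586, 0.399, 0.2868]
tcp_rot: [-0.03, 1.0, 0.0, -0.0]
contact_force: [-0.3, -0.2, 0.5]
width: 0.0868
gripper_force: 0.0
```

```bash
python3 - <<'E'
from h import *
plan(.4595,.3965,.1225,93.3)
E
```

```text
t 61.9 pos [0.4586 0.399  0.2868] psi 93.46 shift u [-0.0017 -0.0052  0.3286] turn u [ 0.0004 -0.0006  0.0018] shift after turn [-0.0015 -0.005   0.3286] w 0.0868 F [-0.3 -0.2  0.5] q7 0.8
```

Request:
drive_tool(
  rows=[-0.001, -0.005, 0.03, 0, 0, 0, 0, 0, 0.06, 0, 0, 0, 0, 0, 0.07, 0, 0, 0, 0, 0, 0.07, 0, 0, 0, 0, 0, 0.05, 0, 0, 0, 0, 0, 0.03, 0, 0, 0, 0, 0, 0.018, 0, 0, 0, 0, 0, 0, 0, 0, 0, 0, 0, 0, 0, 0, 0],
)

```text
t: 62.8
tcp_pos: [0.4618, 0.3948, 0.1242]
tcp_rot: [-0.028, 1.0, 0.001, 0.001]
contact_force: [0.7, -0.5, 0.6]
width: 0.087
gripper_force: 0.0
```

Request:
drive_tool(
  rows=[0, 0, 0, 0, 0, 0, 0, 0, 0, 0, 0, 0, 0, 0, 0, 0, 0, 0, 0, 0, 0, 0, 0, 0, 0, 0, 0, 0, 0, 0, 0, 0, 0, 0, 0, 0, 0, 0, 0, 0, 0, 0, 0, 0, 0, 0, 0, 0, 0, 0, 0, 0, 0, 0, 0, 0, 0, 0, 0, 0, 0, 0, 0, 0, 0, 0, 0, 0, 0, 0, 0, 0],
  grip=0,
)

```text
t: 64.0
tcp_pos: [0.4608, 0.3967, 0.1232]
tcp_rot: [-0.029, 1.0, 0.002, 0.0]
contact_force: [0.4, 5.2, -2.5]
width: 0.0158
gripper_force: 30.0
```

Request:
drive_tool(
  rows=[0, 0, -0.009, 0, 0, 0, 0, 0, -0.01, 0, 0, 0, 0, 0, -0.01, 0, 0, 0, 0, 0, -0.01, 0, 0, 0, 0, 0, 0, 0, 0, 0, 0, 0, 0, 0, 0, 0],
)

```text
t: 64.6
tcp_pos: [0.4607, 0.3965, 0.1413]
tcp_rot: [-0.029, 1.0, 0.002, 0.0]
contact_force: [2.2, 7.8, -11.3]
width: 0.0162
gripper_force: 30.0
```

Request:
drive_tool(
  rows=[0, 0.003, 0, 0, 0, 0.05, 0, 0, 0, 0, 0, 0.065, 0, 0, 0, 0, 0, 0.065, 0, 0, 0, 0, 0, 0.065, 0, 0, 0, 0, 0, 0.065, 0, 0, 0, 0, 0, 0.065, 0, 0, 0, 0, 0, 0.065, 0, 0, 0, 0, 0, 0],
)

```text
t: 65.4
tcp_pos: [0.4604, 0.3957, 0.1406]
tcp_rot: [0.312, 0.95, -0.001, -0.0]
contact_force: [2.0, 3.1, -11.3]
width: 0.0161
gripper_force: 30.0
```

Request:
drive_tool(
  rows=[0, 0, 0, 0, 0, 0.065, 0, 0, 0, 0, 0, 0.065, 0, 0, 0, 0, 0, 0.065, 0, 0, 0, 0, 0, 0.065, 0, 0, 0, 0, 0, 0.065, 0, 0, 0, 0, 0, 0.065, 0, 0, 0, 0, 0, 0.065, 0, 0, 0, 0, 0, 0.065, 0, 0, 0, 0, 0, 0.04, 0, 0, 0, 0, 0, 0, 0, 0, 0, 0, 0, 0],
)

```text
t: 66.5
tcp_pos: [0.4594, 0.3951, 0.1411]
tcp_rot: [0.686, 0.728, -0.002, -0.0]
contact_force: [-1.1, 1.6, -11.7]
width: 0.016
gripper_force: 30.0
```

```bash
python3 - <<'E'
from h import *
plan(.4595,.3965,.1235,3.3)
E
```

```text
t 66.5 pos [0.4594 0.3951 0.1411] psi 3.42 shift u [0.0029 0.0005 0.0352] turn u [-0.0022  0.0014  0.0014] shift after turn [0.0028 0.0004 0.0352] w 0.016 F [ -1.1   1.6 -11.7] q7 -0.62
```

Back over the first notch; lower and release.

Request:
drive_tool(
  rows=[0, 0, 0.01, 0, 0, 0, 0, 0, 0.01, 0, 0, 0, 0, 0, 0.01, 0, 0, 0, 0, 0, 0.006, 0, 0, 0, 0, 0, 0, 0, 0, 0, 0, 0, 0, 0, 0, 0],
)

```text
t: 67.1
tcp_pos: [0.4596, 0.3952, 0.1239]
tcp_rot: [0.687, 0.727, -0.002, -0.0]
contact_force: [-5.4, -0.3, -8.2]
width: 0.0163
gripper_force: 30.0
```

Request:
drive_tool(
  rows=[0, 0, 0, 0, 0, 0, 0, 0, 0, 0, 0, 0, 0, 0, 0, 0, 0, 0, 0, 0, 0, 0, 0, 0, 0, 0, 0, 0, 0, 0, 0, 0, 0, 0, 0, 0, 0, 0, 0, 0, 0, 0, 0, 0, 0, 0, 0, 0, 0, 0, -0.03, 0, 0, 0, 0, 0, -0.06, 0, 0, 0, 0, 0, -0.08, 0, 0, 0, 0, 0, -0.08, 0, 0, 0, 0, 0, -0.08, 0, 0, 0, 0, 0, -0.08, 0, 0, 0, 0, 0, -0.05, 0, 0, 0, 0, 0, 0, 0, 0, 0],
  grip=1,
)

```text
t: 68.7
tcp_pos: [0.4626, 0.3968, 0.3606]
tcp_rot: [0.687, 0.727, 0.005, 0.0]
contact_force: [0.1, 0.6, 0.0]
width: 0.087
gripper_force: 0.0
```

```bash
python3 - <<'E'
from h import *
plan(.459,.3965,.29,3.3)
b=vision.camera("side")
cv2.imwrite("pics/d11.png",cv2.resize(b[120:280,170:370],(750,600),interpolation=2))
print("home tip/knob",proj("side",(.459+.214*.058,.3965-.2136,.1075)),proj("side",(.459,.3965,.1385)),"up12",proj("side",(.459+.0124,.1829,.1195)))
E
```

```text
t 68.7 pos [0.4626 0.3968 0.3606] psi 3.23 shift u [-0.0012 -0.0082  0.1411] turn u [ 0.0048 -0.0044 -0.0008] shift after turn [-0.0002 -0.0071  0.1412] w 0.087 F [0.1 0.6 0. ] q7 -0.66
home tip/knob [260.5 199.7] [205.  171.3] up12 [260.1 197. ]
```

View pics/d11.png

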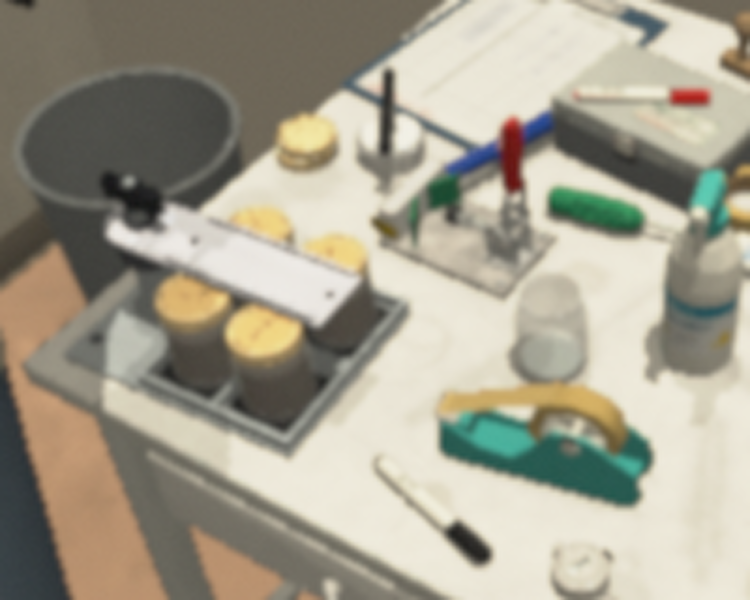

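```bash
python3 -c "
from rig import workorder
print(workorder.job_done())"
```

```text
the job is handed in; nothing more can be done
None
```

I handed the job in at about 69 s. The last side-camera view shows the bottle and the empty jar upright on the bench, four filled jars standing in the bays and the keeper home over them. I saw no sign of the counter or marker having moved, and the hand-in call gave no verdict.

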